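Lay out the power-tool accessory kit on its shadow tiles

TASK

Put the four power-tool accessories away, each standing upright and centred on the black foam tile whose coloured silhouette matches it: green side handle, red hole saw, U-shaped steel channel (open side up) and blue battery pack. The channel and the battery must lie lengthwise along their silhouettes, either way round. The handle is hung in the slotted aluminium rack: slide it along the slot to the wide end before lifting it out.

Things in the scene. Friction and masses are not known exactly. Their poses are not given: they have to be found in the camera images.
- handle_center (a point): Green upright side handle, 72 mm tall, 0.16 kg. From the bottom: steel foot 34 mm dia. to 8 mm, neck 14 mm dia. to 20, black flange 54 mm dia. to 26, green grip 32 mm dia. to 72 (grasp it from above). Point: on its axis 36 mm above its bottom; z up. At the start its flange rests on the rack's plate, neck in the narrow slot, foot below: it cannot be lifted there. It stands on its foot.
- holesaw_center (a point): Red hole saw standing teeth down: cylinder 50 mm dia., 40 mm tall, with a steel nut (20 mm dia.) and shank on top up to 56 mm. Grasp across the 50 mm. About 0.18 kg. Point: on its axis 20 mm above its bottom; z up.
- channel_center (a point): Perforated steel U channel, open side up, 100 mm long (its x), 46 mm wide (its y), 45 mm tall, walls 3 mm; rigid, grasp across the 46 mm from outside. About 0.22 kg. Point: its middle, 22.5 mm above its bottom; z up.
- battery_center (a point): Blue tool battery pack 90 mm long (its x), 56 mm wide (its y), blue body 40 mm tall with a grey terminal rail 40 mm wide on top up to 50 mm. Grasp across the 56 mm. About 0.4 kg. Point: 25 mm above its bottom, in the middle; z up.
- tile_handle_top (a point): Fixed black foam tile, 130 mm along its y, 100 mm along its x, 6 mm high. Point: centre of its top face (6 mm above the table), z up. Marked, flush and in the middle, with a green disc and ring, 54 mm outer dia.: place of the side handle.
- tile_holesaw_top (a point): Fixed black foam tile, 130 mm along its y, 100 mm along its x, 6 mm high. Point: centre of its top face (6 mm above the table), z up. Marked, flush and in the middle, with a plain red disc, 50 mm dia.: place of the hole saw.
- tile_channel_top (a point): Fixed black foam tile, 130 mm along its y, 100 mm along its x, 6 mm high. Point: centre of its top face (6 mm above the table), z up. Marked, flush and in the middle, with a white rectangle with four black dots, 100 mm along the tile's y and 46 mm along its x: place of the channel.
- tile_battery_top (a point): Fixed black foam tile, 130 mm along its y, 100 mm along its x, 6 mm high. Point: centre of its top face (6 mm above the table), z up. Marked, flush and in the middle, with a blue rectangle with three short grey stripes, 90 mm along the tile's y and 56 mm along its x: place of the battery pack.
- rack_wide_end (a point): Fixed aluminium rack: level plate 112 x 80 x 6 mm, top 40 mm above the table, with a keyhole slot. Point: centre of the wide end (eight-sided, 44 mm across) at the plate's top; z up. From here the 20 mm wide slot runs along the rack's +x, to 60 mm; the handle hangs 43 to 51 mm along it. Slide it level to this point, then lift straight up: its foot clears the plate after 20 mm.
Mind the look-alikes: they are no part of the job. Of the things that look like the part that bears holesaw_center, take the one that is nearest to the robot's base at the start.

How it is judged (in metres and radians):
At the end, for the whole second after the job is handed in: Each of the four accessories stands upright (within 0.12 rad), at rest and released on its own matching tile, its centre within 12 mm of the tile's centre horizontally and at its standing height within 5 mm; channel and battery lie along their silhouettes within 0.2 rad, either way round (horizontal distance between handle_center and tile_handle_top below 0.012 m and z of handle_center in the frame of tile_handle_top between 0.031 and 0.041 m and angle between each of handle_center, holesaw_center, channel_center, battery_center's own z axis and vertical below 0.12 rad and linear speed of each of handle, holesaw, channel, battery below 0.02 m/s and horizontal distance between holesaw_center and tile_holesaw_top below 0.012 m and z of holesaw_center in the frame of tile_holesaw_top between 0.015 and 0.025 m and horizontal distance between channel_center and tile_channel_top below 0.012 m and z of channel_center in the frame of tile_channel_top between 0.0175 and 0.0275 m and angle between the x axis of channel_center and the y axis of tile_channel_top, either way round below 0.2 rad and horizontal distance between battery_center and tile_battery_top below 0.012 m and z of battery_center in the frame of tile_battery_top between 0.02 and 0.03 m and angle between the x axis of battery_center and the y axis of tile_battery_top, either way round below 0.2 rad); the robot touches nothing.
It also fails if it takes over 112 s, if anything falls off the work surface, if the arm or the gripper's body presses on something with over 40 N, if the wrist force passes 120 N, or if a joint passes its speed limit or range.

ROBOT

A 6-joint arm with a two-finger parallel gripper is mounted at the origin on the work surface. World frame = base frame: x ahead of the robot, y to its left, z up, the work surface at z = 0. Lengths are in m, angles in degrees, forces in N, time in s.
With the tool pointing down it reaches from about 0.4 to 0.825 m from the base axis. Payload 7 kg.
Tool frame: the origin (TCP) lies where the fingers leave the gripper's body, on its centre line; the fingertips stand 66 mm ahead of it and the grasp point (between the pads) lies 47 mm ahead of it; z points along the fingers, x is the direction in which the jaws open and shut, and the axes are right-handed (so a half turn about z gives the same grasp; the last joint's range is limited). The gripper opens to 88 mm and grips with 3 to 60 N. Pads are 19 mm wide; open, the fingers measure 130 mm over their backs; the gripper's body (78 mm by 193 mm) begins 47 mm behind the grasp point.
Start: joints at [87.897, 20.546, 0.682, 0, -70.136, -16.507], TCP at [0.215, 0.64, 0.292] pointing down, gripper open.
Joint ranges: [-176.03, 176.03], [-82.01, 121.73], [-58.28, 71.71], [-173.87, 95.51], [-174.79, -0.11], [-173.66, 173.66]. Speed limits (degrees/s): [136.94, 136.94, 172.46, 180, 180, 180].

INTERFACE

Orientations are given as [roll, pitch, yaw] about the fixed x, y, z axes, in that order (R = Rz(yaw) Ry(pitch) Rx(roll)).
In Python, from cell import env gives the robot as it stands.
- The arm moves only by the tool jog_arm, never from a script. Its argument "moves" is a list of rows, each a list of 7 numbers: the shift along the tool's x, y, z in mm, then the turn, a rotation vector about the tool's x, y, z in degrees, then the gripper command: -1 is fully open, 1 is shut, values between are in proportion. A call has 1 to 8 rows; each row shifts and turns the commanded pose from where the row before left it, along the tool's axes as they then stand; what a row does not reach is not made up. A row lasts 1/8 s, in which the tool goes at most 62.5 mm and 10.7 degrees, less where a joint would pass 70% of its speed; a pose out of reach is approached as far as the arm can. A call is refused whole if a number of a shift passes 62.5 or a number of a turn 10.7, either way. A call with a gripper value outside its range is refused whole. The fingers move at their own pace and stop on an object; "newtons" is the grip in N (left out, the last holds). Time passes only in rows, so rows that do not move let the fingers close. It gives the time, the measured TCP pose, the force and the opening at its end, in the units of the state.
- env.sense(): the state, without advancing time (a new reading comes with each control period).
- env.capture(name): name is "scene" or "top" or "wrist"; returns the picture (420x560x3 uint8, red, green, blue); there is no depth.
- env.camera_model(name): a dict with "intrinsics" (3x3 intrinsics, pixels), "R" (3x3) and "t" (3): a world point X has camera coordinates R X + t. Camera axes: x right, y down, z forward; pixel columns grow to the right and rows downward; lengths in m; the calibration is good to about 2 mm. A picture is of the moment at which its call begins: read the wrist's pose just before it. camera_model takes no time and is no camera call; for the wrist camera it gives the pose at the moment of the call.
- env.sign_off(): hands the job in, once; it reports no verdict.
Trained networks look in the newest picture that a camera, given by its name, has taken for a name from the list of things; names that differ only in an ending like _2 or _b are one class to them, and where a whole thing is asked for, a point or a joint stands for the part that bears it (a point fixed in the world has none). Each returns a list of dicts, best first, with "p" (0 to 1); they miss things now and then, are a little off and sometimes report something else, mostly with a low value. They report only what shows in the picture. A call takes as long as a camera call. They do not tell look-alikes from the thing itself.
- env.search_frame(camera, thing): "pixel" ([column, row] in pixels, amid what is visible of it).
- env.outline_of(camera, thing): "mask" (420x560 bool, what is visible of it) and "pixel" ([column, row] in pixels, amid what is visible of it).
- env.pinpoint(camera, thing): "pixel" ([column, row] in pixels: a listed point, or the origin of a listed thing).
The state is a dict: "time_s": time; "joint_pos": joint angles; "joint_vel": joint speeds; "tau": joint torques, N m; "eef_pos": TCP position; "tool_rot": TCP orientation; "wrist_force": force on the tool from outside, world axes, zero at the start; "wrist_torque": the same for the moment, N m; "finger_gap": finger opening in m.
Only numpy, scipy, OpenCV 4.12 (cv2) and the standard library are available. Lean on these libraries where they do the work, as an engineer would, in place of code of your own. Each camera call takes 0.05 s, during which the arm holds its last target.

## Working session

There is one attempt and no reset: what is moved stays moved. The work goes in short steps, Python scripts to look and compute and a tool call to move; the robot and the scene stay as the last step left them, time stands still between calls to the robot, and variables do not carry over. Pictures are saved under pics/ and viewed, and the job is handed in when it is done.

Besides the shell and the picture viewer there is one more tool, called after "Emit:" as name([rows], argument=value, ...), one row to a line, values as JSON. jog_arm: Moves the arm, as the interface text tells. Its arguments: {"type":"object","properties":{"moves":{"type":"array","items":{"type":"array","items":{"type":"number"}}},"newtons":{"type":"number"}},"required":["moves"]}

```bash
ls; mkdir -p pics; python3 - <<'E'
from cell import env
import cv2,numpy as np
print(env.sense())
for n in ["scene","top","wrist"]:
    im=env.capture(n); cv2.imwrite(f"pics/{n}0.png",im[:,:,::-1])
    m=env.camera_model(n); print(n,{k:np.round(v,4).tolist() for k,v in m.items()})
E
```

```text
pics
{'time_s': 0.0, 'joint_pos': array([ 8.78982007e+01,  2.05919703e+01,  6.34913403e-01, -2.05839516e-02,
       -7.01351529e+01, -1.65059342e+01]), 'joint_vel': array([ 0.01305944,  0.05296924, -0.02139453,  0.0111099 ,  0.07951844,
       -0.04189299]), 'tau': array([-1.81729833e-03, -5.82709551e+01,  2.93066347e+01,  6.99767813e+00,
        7.04115533e-03, -1.54875320e-04]), 'eef_pos': array([0.21528774, 0.63935732, 0.29122375]), 'tool_rot': array([-1.79992352e+02, -9.39079826e-02, -1.08614750e+02]), 'wrist_force': array([-0.55883603,  0.08005509, -0.52698842]), 'wrist_torque': array([ 0.07723983,  0.04566239, -0.04364993]), 'finger_gap': 0.08823529581649159}
scene {'intrinsics': [[449.4514, 0.0, 282.3017], [0.0, 449.4514, 209.7435], [0.0, 0.0, 1.0]], 'R': [[-0.8868, 0.4621, -0.0075], [0.291, 0.5458, -0.7858], [-0.359, -0.699, -0.6185]], 't': [0.433, -0.1818, 1.3921]}
top {'intrinsics': [[424.1694, 0.0, 272.3182], [0.0, 424.1694, 201.8898], [0.0, 0.0, 1.0]], 'R': [[-0.0021, -0.9998, 0.02], [-0.9954, 0.0001, -0.0963], [0.0962, -0.0201, -0.9952]], 't': [0.1037, 0.5414, 1.1067]}
wrist {'intrinsics': [[307.0978, 0.0, 275.9112], [0.0, 307.0978, 208.9403], [0.0, 0.0, 1.0]], 'R': [[-0.3189, -0.9478, 0.0008], [-0.9123, 0.3072, 0.271], [-0.257, 0.0857, -0.9626]], 't': [0.6759, -0.0341, 0.3904]}
```

View pics/top0.png

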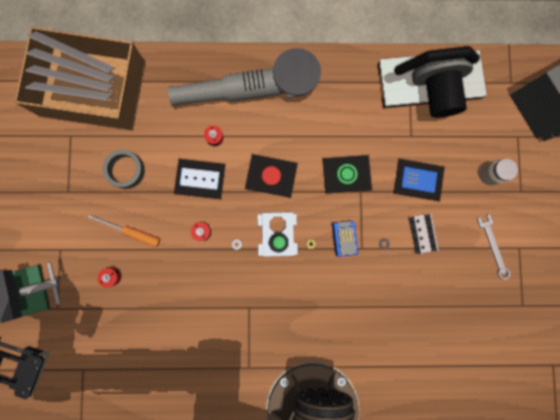

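View pics/scene0.png

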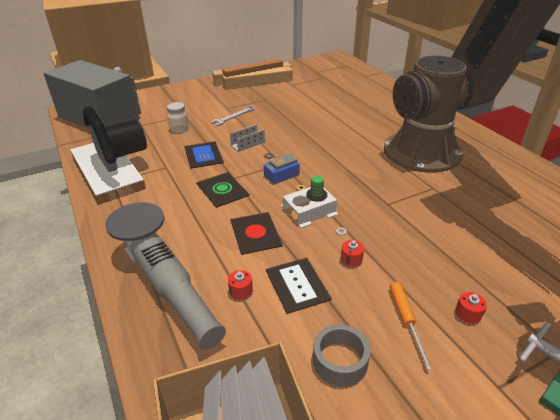

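View pics/wrist0.png

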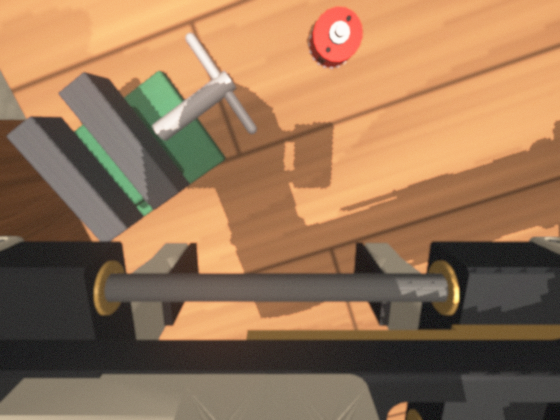

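The top view shows three hole saws at (213,134), (200,231) and (108,277), tiles at (200,178), (271,175), (347,173) and (419,179), the rack at (278,235), the battery at (345,238) and the channel at (424,233). Next I'll localise them.

```bash
cat > h.py <<'E'
from cell import env
import cv2,numpy as np
def ray(m,px):
    K,R,t=(np.array(m[k]) for k in("intrinsics","R","t"))
    d=R.T@np.linalg.inv(K)@np.array([px[0],px[1],1.]); return -R.T@t,d
def at(m,px,z):
    c,d=ray(m,px); return c+d*(z-c[2])/d[2]
def proj(m,X):
    K,R,t=(np.array(m[k]) for k in("intrinsics","R","t"))
    p=K@(R@np.array(X)+t); return p[:2]/p[2]
Z=dict(handle_center=.034+.036-.028+.0,holesaw_center=.02,channel_center=.0225,battery_center=.025,tile_handle_top=.006,tile_holesaw_top=.006,tile_channel_top=.006,tile_battery_top=.006,rack_wide_end=.04)
# handle: flange bottom (20mm) on plate top 40 -> bottom at 20, centre at 56
Z["handle_center"]=.056
E
python3 - <<'E'
from h import *
for c in["top","scene"]:
    env.capture(c); m=env.camera_model(c)
    print(c,"base",proj(m,[0,0,0]))
    for k,z in Z.items():
        for r in env.pinpoint(c,k)[:4]:
            print(k,round(r["p"],2),np.round(r["pixel"],1),np.round(at(m,r["pixel"],z)[:2],4))
print(env.sense()["time_s"])
E
```

```text
top base [312.07082527 409.39990978]
handle_center 0.63 [280. 241.] [0.4374 0.0842]
holesaw_center 0.77 [201.2 231.9] [0.462  0.2919]
holesaw_center 0.76 [213.4 135.1] [0.7241 0.2626]
holesaw_center 0.75 [110.3 274.8] [0.3504 0.5274]
channel_center 0.75 [426.  234.4] [ 0.4544 -0.3078]
channel_center 0.43 [200.3 176.4] [0.6104 0.296 ]
battery_center 0.91 [344.6 239.4] [ 0.4415 -0.0886]
tile_handle_top 0.81 [346.3 175. ] [ 0.6174 -0.1002]
tile_handle_top 0.2 [417.2 180. ] [ 0.6037 -0.2953]
tile_holesaw_top 0.82 [269.6 173.6] [0.621 0.11 ]
tile_holesaw_top 0.51 [277.4 225.4] [0.4796 0.0891]
tile_channel_top 0.89 [200.  178.8] [0.6064 0.2992]
tile_channel_top 0.66 [420.  181.5] [ 0.5996 -0.3029]
tile_battery_top 0.85 [421.7 180.9] [ 0.6012 -0.3077]
rack_wide_end 0.57 [276.5 226.1] [0.4764 0.0926]
scene base [422.09085359 151.04170885]
handle_center 0.94 [316.  191.5] [0.4411 0.0943]
handle_center 0.25 [220.1 188.9] [ 0.6506 -0.0305]
holesaw_center 0.85 [353.4 252.9] [0.461  0.2936]
holesaw_center 0.81 [467.3 306.9] [0.3508 0.5259]
holesaw_center 0.57 [241.  287.6] [0.7253 0.2704]
holesaw_center 0.37 [299.9 203.4] [0.4775 0.0775]
channel_center 0.82 [245.3 138.6] [ 0.4664 -0.2939]
battery_center 0.78 [280.7 166.2] [ 0.4435 -0.0953]
battery_center 0.39 [222.2 190.4] [ 0.6348 -0.0635]
tile_handle_top 0.92 [221.3 191.9] [ 0.6313 -0.0837]
tile_holesaw_top 0.92 [256.2 231.1] [0.6161 0.1083]
tile_holesaw_top 0.22 [283.2 166.9] [ 0.4253 -0.1149]
tile_channel_top 0.92 [297.8 284.5] [0.611  0.3069]
tile_channel_top 0.17 [303.9 200.7] [0.4532 0.0563]
tile_battery_top 0.88 [206.5 153. ] [ 0.5966 -0.2959]
rack_wide_end 0.77 [301.9 203.2] [0.4857 0.1018]
1.15
```

```bash
python3 - <<'E'
from h import *
im=env.capture("top"); m=env.camera_model("top")
g=cv2.resize(im[120:300,80:470],None,fx=2,fy=2,interpolation=cv2.INTER_CUBIC); cv2.imwrite("pics/topz.png",g[:,:,::-1])
hsv=cv2.cvtColor(im,cv2.COLOR_RGB2HSV).astype(int); H,S,V=hsv[...,0],hsv[...,1],hsv[...,2]
rgb=im.astype(int)
masks=dict(red=((H<6)|(H>174))&(S>190)&(V>90),green=(H>45)&(H<80)&(S>120)&(V>60),blue=(H>100)&(H<125)&(S>120)&(V>60),white=(S<60)&(V>170),black=(V<45))
for n,k in masks.items():
    N,lab,st,ce=cv2.connectedComponentsWithStats(k.astype(np.uint8))
    for i in range(1,N):
        if st[i,4]>60 and 120<ce[i,1]<300 and 80<ce[i,0]<470:
            pts=np.argwhere(lab==i)[:,::-1].astype(float)
            P=np.array([at(m,p,.006)[:2] for p in pts]); hull=cv2.minAreaRect((P*1000).astype(np.float32))
            cnt=at(m,np.mean(pts,0),.006)[:2]
            print(n,st[i,4],np.round(ce[i],1),"mean z=6mm",np.round(cnt,4),"rect",np.round(hull[0],1),np.round(hull[1],1),round(hull[2],1))
E
```

```text
green 272 [346.8 173.5] mean z=6mm [ 0.6216 -0.1015] rect [ 621.6 -100.8] [52.3 52.9] 89.0
green 125 [278.5 241.6] mean z=6mm [0.436  0.0863] rect [435.   86.3] [29.6 32.1] 89.9
blue 692 [420.  179.5] mean z=6mm [ 0.6051 -0.303 ] rect [ 605.7 -300.9] [96.2 62.4] 80.0
blue 133 [336.3 238.1] mean z=6mm [ 0.4451 -0.0698] rect [442.8 -70. ] [86.4 13.7] 3.1
white 589 [199.2 178.2] mean z=6mm [0.6081 0.3015] rect [608.1 301.6] [100.   46.3] 83.3
white 1051 [276.9 233.3] mean z=6mm [0.4584 0.0905] rect [457.1  90.2] [119.2 105.8] 1.5
white 268 [422.8 233.4] mean z=6mm [ 0.4574 -0.3055] rect [ 457.7 -304. ] [99.6 25.2] 9.0
white 67 [236.4 243.8] mean z=6mm [0.4304 0.1994] rect [431.2 199.1] [24.1 24.1] 0.3
black 977 [270.6 175.7] mean z=6mm [0.6151 0.1072] rect [615.5 106.5] [118.8  89.7] 79.0
black 951 [346.6 174.2] mean z=6mm [ 0.6195 -0.101 ] rect [ 619.9 -101.1] [ 89.8 119.1] 4.2
black 528 [199.6 179.1] mean z=6mm [0.6055 0.3002] rect [607.2 301.1] [119.7  88.4] 83.7
black 505 [417.5 180. ] mean z=6mm [ 0.6036 -0.2962] rect [ 605. -299.] [121.1  89. ] 80.5
```

View pics/topz.png

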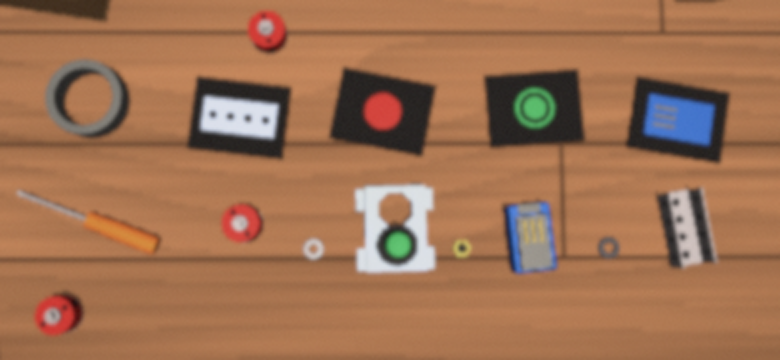

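```bash
cat >> h.py <<'E'
from scipy.spatial.transform import Rotation as Ro
def tool():
    s=env.sense(); return np.array(s["eef_pos"]),Ro.from_euler("xyz",s["tool_rot"],degrees=True),s
def go(xyz,yaw):
    """remaining move in tool axes: shift mm, rotvec deg (relative), plus rows"""
    p,R,s=tool(); T=Ro.from_euler("xyz",[180,0,yaw],degrees=True)
    d=R.inv().apply(np.array(xyz)-p)*1000; r=np.degrees((R.inv()*T).as_rotvec())
    print("t",round(s["time_s"],2),"pos",np.round(p*1000,1),"rot",np.round(s["tool_rot"],2),"gap",round(s["finger_gap"]*1000,1),"q",np.round(s["joint_pos"],0),"F",np.round(s["wrist_force"],1))
    print(" need shift",np.round(d,1),"turn",np.round(r,2))
E
python3 - <<'E'
from h import *
m=env.camera_model("wrist"); p,R,s=tool()
c=-np.array(m["R"]).T@m["t"]; print("cam in tool",R.inv().apply(c-p)*1000, "axis",R.inv().apply(np.array(m["R"])[2]), "xaxis",R.inv().apply(np.array(m["R"])[0]))
go([.462,.292,.2],-140)
E
```

```text
cam in tool [ -1.40181201 -72.83395457 -93.1176286 ] axis [-4.57818101e-04  2.71110200e-01  9.62548207e-01] xaxis [ 9.99999791e-01 -3.16267395e-04  5.64710752e-04]
t 1.2 pos [215.4 639.7 292.1] rot [-1.8000e+02 -1.0000e-02 -1.0861e+02] gap 87.7 q [ 88.  21.   1.  -0. -70. -17.] F [-0.5 -0.1  0.4]
 need shift [ 250.8 -344.6   92.2] turn [-0.   -0.   31.39]
```

```bash
cat >> h.py <<'E'
def plan(wps,vmax=55,amax=10,start=None):
    """wps: list of (xyz,yaw,grip). prints rows in rounded numbers, accounting rounding."""
    p,R,s=tool(); 
    if start is not None: p=np.array(start)
    go(wps[0][0],wps[0][1])
    rows=[]
    for xyz,yaw,g in wps:
        T=Ro.from_euler("xyz",[180,0,yaw],degrees=True); xyz=np.array(xyz)
        rv=(R.inv()*T).as_rotvec(degrees=True); d=np.linalg.norm(xyz-p)*1000
        n=max(1,int(np.ceil(max(d/vmax,np.linalg.norm(rv)/amax))))
        for i in range(n):
            k=n-i
            sh=np.round(R.inv().apply(xyz-p)*1000/k,1)
            rr=np.round((R.inv()*T).as_rotvec(degrees=True)/k,1)
            rows.append([*sh.tolist(),*rr.tolist(),g]); p=p+R.apply(sh)/1000; R=R*Ro.from_rotvec(rr,degrees=True)
    for i in range(0,len(rows),8): print("[",",\n".join(str([x if x else 0 for x in r]) for r in rows[i:i+8]),"]")
E
python3 - <<'E'
from h import *
plan([([.462,.292,.23],-140,-1)])
E
```

```text
t 1.2 pos [215.4 639.7 292.1] rot [-1.8000e+02 -1.0000e-02 -1.0861e+02] gap 87.7 q [ 88.  21.   1.  -0. -70. -17.] F [-0.5 -0.1  0.4]
 need shift [ 250.8 -344.6   62.2] turn [-0.   -0.   31.39]
[ [31.3, -43.1, 7.8, 0, 0, 3.9, -1],
[28.4, -45.1, 7.8, 0, 0, 3.9, -1],
[25.2, -46.9, 7.8, 0, 0, 3.9, -1],
[22.0, -48.5, 7.8, 0, 0, 3.9, -1],
[18.6, -49.9, 7.7, 0, 0, 3.9, -1],
[15.2, -51.1, 7.8, 0, 0, 4.0, -1],
[11.5, -52.0, 7.7, 0, 0, 3.9, -1],
[8.0, -52.7, 7.8, 0, 0, 4.0, -1] ]
```

Emit:
jog_arm([
  [31.3,-43.1,7.8,0,0,3.9,-1],
  [28.4,-45.1,7.8,0,0,3.9,-1],
  [25.2,-46.9,7.8,0,0,3.9,-1],
  [22,-48.5,7.8,0,0,3.9,-1],
  [18.6,-49.9,7.7,0,0,3.9,-1],
  [15.2,-51.1,7.8,0,0,4,-1],
  [11.5,-52,7.7,0,0,3.9,-1],
  [8,-52.7,7.8,0,0,4,-1],
], newtons=30)

```text
time_s: 2.2
eef_pos: [0.4628, 0.2907, 0.2301]
tool_rot: [180.0, 0.0, -140.1]
wrist_force: [0.2, -0.1, -0.3]
finger_gap: 0.0877
```

```bash
cat >> h.py <<'E'
def look(name,*things,cam="wrist"):
    m=env.camera_model(cam); im=env.capture(cam); cv2.imwrite(f"pics/{name}.png",im[:,:,::-1])
    for k in things:
        for r in env.pinpoint(cam,k)[:3]:
            print(k,round(r["p"],2),np.round(r["pixel"],1),np.round(at(m,r["pixel"],Z[k])[:2],4))
    return im,m
E
python3 - <<'E'
from h import *
look("w1","holesaw_center"); go([.462,.292,.23],-140)
E
```

```text
holesaw_center 0.84 [274.1 197.3] [0.4646 0.2936]
t 2.3 pos [463.3 288.2 229.1] rot [-1.7998e+02 -1.1000e-01 -1.4035e+02] gap 87.8 q [ 52.  11. -21.  -0. -58. -13.] F [ 0.1  1.1 -0.7]
 need shift [-1.4  3.8 -0.9] turn [-0.02 -0.11 -0.35]
```

View pics/w1.png

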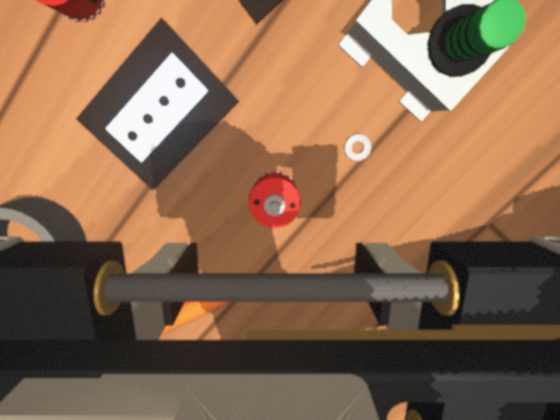

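The wrist image shows the hole saw at (274,200) between the open jaws, which agrees with the top and scene views within 2 mm. The sensed pose seems noisy, so I'll check that.

```bash
python3 - <<'E'
from h import *
for i in range(4):
    env.capture("wrist"); s=env.sense(); print(np.round(s["eef_pos"]*1000,1),np.round(s["tool_rot"],2),np.round(s["joint_pos"],2),s["time_s"])
E
```

```text
[462.9 289.9 229.6] [-1.7999e+02 -4.0000e-02 -1.4024e+02] [ 52.61  11.41 -20.7   -0.   -57.93 -12.85] 2.35
[462.6 291.1 230. ] [-180.     -0.   -140.13] [ 52.73  11.4  -20.67   0.   -57.93 -12.86] 2.4
[462.2 292.  230.1] [ 1.8000e+02  2.0000e-02 -1.4005e+02] [ 52.82  11.4  -20.65   0.   -57.94 -12.86] 2.45
[462.  292.5 230.3] [ 1.7999e+02  4.0000e-02 -1.3998e+02] [ 52.88  11.39 -20.64   0.   -57.93 -12.86] 2.5
```

```bash
cat >> h.py <<'E'
import json,os
def P(wps,cmd=None):
    """wps: (x,y,z in mm, yaw, grip, vmax mm/row) ; 'w',n,grip = wait"""
    p,yaw=cmd if cmd else json.load(open("cmd.json"))
    p=np.array(p,float); R=Ro.from_euler("xyz",[180,0,yaw],degrees=True)
    s=env.sense(); print("sensed",round(s["time_s"],2),np.round(s["eef_pos"]*1000,1),np.round(s["tool_rot"],1),"gap",round(s["finger_gap"]*1000,1),"| cmd",np.round(p,1),round(yaw,2))
    rows=[]
    for w in wps:
        if w[0]=="w": rows+= [[0,0,0,0,0,0,w[2]]]*w[1]; continue
        x=np.array(w[:3],float); dy=-((w[3]-yaw+180)%360-180)
        if len(w)>6: dy=w[6]
        n=max(1,int(np.ceil(max(np.linalg.norm(x-p)/w[5],abs(dy)/10.5))))
        for i in range(n):
            k=n-i; sh=np.round(R.inv().apply(x-p)/k,1); a=round((-((w[3]-yaw+180)%360-180))/k,1)
            rows.append([*[float(v)+0 for v in sh],0,0,a,w[4]]); p=p+R.apply(sh); R=R*Ro.from_rotvec([0,0,a],degrees=True); yaw-=a
    for i in range(0,len(rows),8): print(str(rows[i:i+8]))
    print("end",np.round(p,1),round(yaw,2),len(rows)/8,"s"); json.dump([p.tolist(),yaw],open("cmd.json","w"))
E
python3 - <<'E'
from h import *
P([(463,293,110,-140,-1,40),(463,293,74,-140,-1,18),("w",3,-1),("w",4,1)],cmd=([462,292.4,230.2],-140))
E
```

```text
sensed 2.5 [462.  292.5 230.3] [ 180.    0. -140.] gap 87.4 | cmd [462.  292.4 230.2] -140
[[-0.3, 0.0, 30.0, 0, 0, 0.0, -1], [-0.3, -0.1, 30.1, 0, 0, -0.0, -1], [-0.3, 0.0, 30.0, 0, 0, -0.0, -1], [-0.3, -0.1, 30.1, 0, 0, -0.0, -1], [0.0, 0.0, 12.0, 0, 0, -0.0, -1], [0.0, 0.0, 12.0, 0, 0, -0.0, -1], [0.0, 0.0, 12.0, 0, 0, -0.0, -1], [0, 0, 0, 0, 0, 0, -1]]
[[0, 0, 0, 0, 0, 0, -1], [0, 0, 0, 0, 0, 0, -1], [0, 0, 0, 0, 0, 0, 1], [0, 0, 0, 0, 0, 0, 1], [0, 0, 0, 0, 0, 0, 1], [0, 0, 0, 0, 0, 0, 1]]
end [463. 293.  74.] -140.0 1.75 s
```

Emit:
jog_arm([
  [-0.3,0.0,30.0,0,0,0,-1],
  [-0.3,-0.1,30.1,0,0,0,-1],
  [-0.3,0.0,30.0,0,0,0,-1],
  [-0.3,-0.1,30.1,0,0,0,-1],
  [0.0,0.0,12.0,0,0,0,-1],
  [0.0,0.0,12.0,0,0,0,-1],
  [0.0,0.0,12.0,0,0,0,-1],
  [0,0,0,0,0,0,-1],
])

```text
time_s: 3.5
eef_pos: [0.4628, 0.2925, 0.0732]
tool_rot: [-180.0, -0.1, -140.0]
wrist_force: [0.6, -0.4, -0.0]
finger_gap: 0.0873
```

Emit:
jog_arm([
  [0,0,0,0,0,0,-1],
  [0,0,0,0,0,0,-1],
  [0,0,0,0,0,0,1],
  [0,0,0,0,0,0,1],
  [0,0,0,0,0,0,1],
  [0,0,0,0,0,0,1],
])

```text
time_s: 4.25
eef_pos: [0.463, 0.2926, 0.0738]
tool_rot: [-180.0, -0.0, -140.0]
wrist_force: [-0.6, -0.2, -0.2]
finger_gap: 0.053
```

```bash
python3 - <<'E'
from h import *
# tile refine from wrist next; target .618,.108
P([(463,293,150,-140,1,20),(615,107,150,-175,1,40),("w",3,1)])
E
```

```text
sensed 4.25 [463.  292.6  73.8] [-180.   -0. -140.] gap 53.0 | cmd [463. 293.  74.] -140.0
[[0.0, 0.0, -19.0, 0, 0, -0.0, 1], [0.0, 0.0, -19.0, 0, 0, -0.0, 1], [0.0, 0.0, -19.0, 0, 0, -0.0, 1], [0.0, 0.0, -19.0, 0, 0, -0.0, 1], [0.5, -34.3, 0.0, 0, 0, 5.0, 1], [-2.5, -34.2, 0.0, 0, 0, 5.0, 1], [-5.5, -33.9, 0.0, 0, 0, 5.0, 1], [-8.5, -33.3, 0.0, 0, 0, 5.0, 1]]
[[-11.3, -32.4, 0.0, 0, 0, 5.0, 1], [-14.1, -31.2, 0.0, 0, 0, 5.0, 1], [-16.8, -29.9, 0.0, 0, 0, 5.0, 1], [0, 0, 0, 0, 0, 0, 1], [0, 0, 0, 0, 0, 0, 1], [0, 0, 0, 0, 0, 0, 1]]
end [615. 107. 150.] -175.0 1.75 s
```

Emit:
jog_arm([
  [0,0,0,0,0,0,1],
  [0,0,0,0,0,0,1],
])

```text
time_s: 4.5
eef_pos: [0.463, 0.2927, 0.0738]
tool_rot: [-180.0, 0.0, -140.0]
wrist_force: [0.7, -0.4, -0.1]
finger_gap: 0.0494
```

Emit:
jog_arm([
  [0.0,0.0,-19.0,0,0,0,1],
  [0.0,0.0,-19.0,0,0,0,1],
  [0.0,0.0,-19.0,0,0,0,1],
  [0.0,0.0,-19.0,0,0,0,1],
  [0.5,-34.3,0.0,0,0,5.0,1],
  [-2.5,-34.2,0.0,0,0,5.0,1],
  [-5.5,-33.9,0.0,0,0,5.0,1],
  [-8.5,-33.3,0.0,0,0,5.0,1],
])

```text
time_s: 5.5
eef_pos: [0.5501, 0.1853, 0.1495]
tool_rot: [180.0, -0.0, -160.2]
wrist_force: [-0.0, 0.2, -1.5]
finger_gap: 0.0499
```

Emit:
jog_arm([
  [-11.3,-32.4,0.0,0,0,5.0,1],
  [-14.1,-31.2,0.0,0,0,5.0,1],
  [-16.8,-29.9,0.0,0,0,5.0,1],
  [0,0,0,0,0,0,1],
  [0,0,0,0,0,0,1],
  [0,0,0,0,0,0,1],
])

```text
time_s: 6.25
eef_pos: [0.6144, 0.1073, 0.1497]
tool_rot: [180.0, -0.0, -174.9]
wrist_force: [-0.3, 0.4, -0.0]
finger_gap: 0.0494
```

```bash
python3 - <<'E'
from h import *
im,m=look("w2","tile_holesaw_top","holesaw_center")
print(proj(m,[.618,.108,.006])); go([.615,.107,.15],-175)
E
```

```text
tile_holesaw_top 0.58 [276.  217.6] [0.6144 0.1097]
holesaw_center 0.59 [274.2 268.3] [0.6125 0.1476]
[271.78080972 215.24018657]
t 6.4 pos [614.6 107.4 149.9] rot [ 1.7999e+02  1.0000e-02 -1.7494e+02] gap 49.6 q [ 28.  23. -16.  -0. -51. -23.] F [ 0.8 -0.  -1.6]
 need shift [-0.3 -0.4 -0.1] turn [0.01 0.01 0.06]
```

View pics/w2.png

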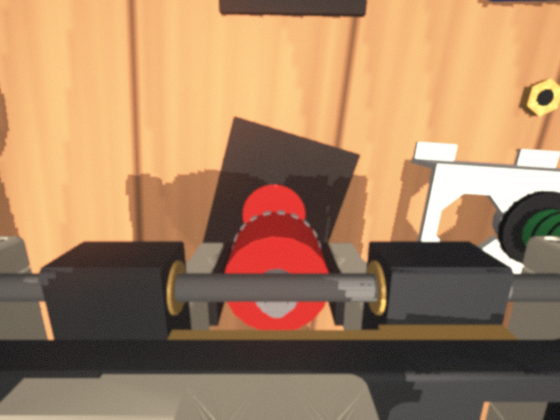

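The hole saw is held, and the red disc is partly visible behind it: sides at columns 242 and 307, top edge at row 184. I'll fit the disc to those edges.

```bash
python3 - <<'E'
from h import *
m=env.camera_model("wrist")
im=cv2.imread("pics/w2.png")[:,:,::-1].astype(int)
red=(im[...,0]>180)&(im[...,1]<70)&(im[...,2]<70)
for r in range(182,216,4):
    c=np.where(red[r,200:350])[0]+200
    print(r,c.min() if len(c) else None,c.max() if len(c) else None)
a=np.linspace(0,2*np.pi,73)
for X,Y in [(615,108),(618,108),(621,109)]:
    q=np.array([proj(m,[X/1e3+.025*np.cos(t),Y/1e3+.025*np.sin(t),.006]) for t in a]); print(X,Y,q.min(0),q.max(0))
# fit circle from edges rows 186..208
E
```

```text
182 None None
186 264 282
190 256 291
194 251 295
198 248 299
202 246 301
206 244 303
210 243 304
214 243 304
615 108 [244.8745887  184.94972315] [306.84426004 244.2663997 ]
618 108 [241.16181043 184.61554693] [303.14782335 243.96600756]
621 109 [237.37938395 185.52964123] [299.31386448 244.78392446]
```

```bash
python3 - <<'E'
from h import *
P([(617,108,100,-175,1,25),(617,108,80.5,-175,1,10),("w",3,1)])
P([("w",4,-1),(617,108,160,-175,-1,20),(484,88,235,-180,-1,45),("w",3,-1)])
E
```

```text
sensed 6.4 [614.6 107.4 149.9] [ 180.     0.  -174.9] gap 49.6 | cmd [615. 107. 150.] -175.0
[[-0.7, 0.3, 16.7, 0, 0, -0.0, 1], [-0.7, 0.2, 16.6, 0, 0, -0.0, 1], [-0.7, 0.3, 16.7, 0, 0, -0.0, 1], [0.0, 0.0, 9.7, 0, 0, -0.0, 1], [0.0, 0.0, 9.8, 0, 0, -0.0, 1], [0, 0, 0, 0, 0, 0, 1], [0, 0, 0, 0, 0, 0, 1], [0, 0, 0, 0, 0, 0, 1]]
end [617.  108.   80.5] -175.0 1.0 s
sensed 6.4 [614.6 107.4 149.9] [ 180.     0.  -174.9] gap 49.6 | cmd [617.  108.   80.5] -175.0
[[0, 0, 0, 0, 0, 0, -1], [0, 0, 0, 0, 0, 0, -1], [0, 0, 0, 0, 0, 0, -1], [0, 0, 0, 0, 0, 0, -1], [0.0, 0.0, -19.9, 0, 0, -0.0, -1], [0.0, 0.0, -19.9, 0, 0, -0.0, -1], [0.0, 0.0, -19.9, 0, 0, -0.0, -1], [0.0, 0.0, -19.8, 0, 0, -0.0, -1]]
[[33.6, -2.1, -18.8, 0, 0, 1.2, -1], [33.5, -2.8, -18.7, 0, 0, 1.3, -1], [33.4, -3.5, -18.8, 0, 0, 1.2, -1], [33.4, -4.3, -18.7, 0, 0, 1.3, -1], [0, 0, 0, 0, 0, 0, -1], [0, 0, 0, 0, 0, 0, -1], [0, 0, 0, 0, 0, 0, -1]]
end [484.  88. 235.] -180.0 1.875 s
```

Emit:
jog_arm([
  [-0.7,0.3,16.7,0,0,0,1],
  [-0.7,0.2,16.6,0,0,0,1],
  [-0.7,0.3,16.7,0,0,0,1],
  [0.0,0.0,9.7,0,0,0,1],
  [0.0,0.0,9.8,0,0,0,1],
  [0,0,0,0,0,0,1],
  [0,0,0,0,0,0,1],
  [0,0,0,0,0,0,1],
])

```text
time_s: 7.4
eef_pos: [0.617, 0.1077, 0.0804]
tool_rot: [180.0, 0.0, -175.0]
wrist_force: [-0.8, -0.5, -0.8]
finger_gap: 0.0497
```

Emit:
jog_arm([
  [0,0,0,0,0,0,-1],
  [0,0,0,0,0,0,-1],
  [0,0,0,0,0,0,-1],
  [0,0,0,0,0,0,-1],
  [0.0,0.0,-19.9,0,0,0,-1],
  [0.0,0.0,-19.9,0,0,0,-1],
  [0.0,0.0,-19.9,0,0,0,-1],
  [0.0,0.0,-19.8,0,0,0,-1],
])

```text
time_s: 8.4
eef_pos: [0.6169, 0.1076, 0.1604]
tool_rot: [180.0, -0.0, -175.0]
wrist_force: [-0.5, -0.8, -0.1]
finger_gap: 0.0876
```

Emit:
jog_arm([
  [33.6,-2.1,-18.8,0,0,1.2,-1],
  [33.5,-2.8,-18.7,0,0,1.3,-1],
  [33.4,-3.5,-18.8,0,0,1.2,-1],
  [33.4,-4.3,-18.7,0,0,1.3,-1],
  [0,0,0,0,0,0,-1],
  [0,0,0,0,0,0,-1],
  [0,0,0,0,0,0,-1],
])

```text
time_s: 9.28
eef_pos: [0.4843, 0.0877, 0.2341]
tool_rot: [-180.0, -0.0, 180.0]
wrist_force: [0.2, -0.4, 0.3]
finger_gap: 0.0874
```

```bash
python3 - <<'E'
from h import *
im,m=look("w3","handle_center","rack_wide_end")
go([.484,.088,.235],180)
E
```

```text
handle_center 0.62 [330.4 209.1] [0.4344 0.0926]
t 9.43 pos [484.2  87.6 234. ] rot [-1.7996e+02 -7.0000e-02  1.7997e+02] gap 87.9 q [ 33.   6. -27.  -0. -57. -33.] F [-0.3 -0.2 -0.1]
 need shift [ 0.2  0.4 -1. ] turn [-0.04 -0.07 -0.03]
```

View pics/w3.png

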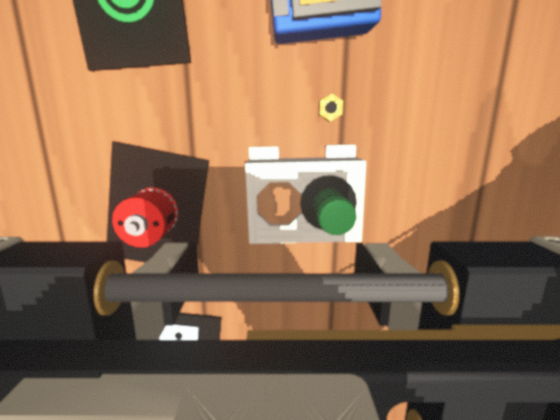

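The rack plate is at (246–365, 160–242), the wide hole at about (280,203) and the green grip top at about (337,214). I'll measure the plate, hole and grip precisely.

```bash
python3 - <<'E'
from h import *
m=env.camera_model("wrist")
im=cv2.imread("pics/w3.png")[:,:,::-1]
z=cv2.resize(im[140:255,230:385],None,fx=5,fy=5,interpolation=cv2.INTER_CUBIC); cv2.imwrite("pics/w3z.png",z[:,:,::-1])
# predicted plate for given pose
E
```

```text
(no output)
```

View pics/w3z.png

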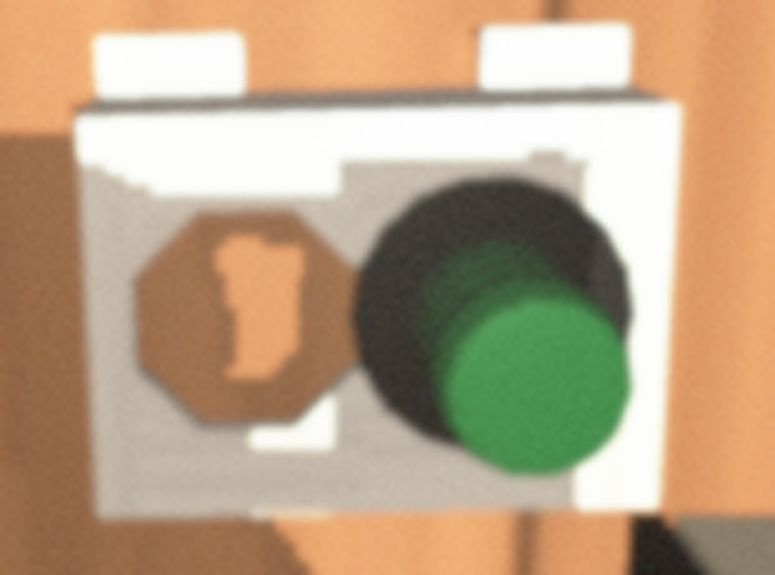

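```bash
python3 - <<'E'
from h import *
m=env.camera_model("wrist")
f=lambda u,v,z: at(m,((u+.5)/5-.5+230,(v+.5)/5-.5+140),z)[:2]*1000
c=[f(*p,.04) for p in[(76,113),(682,102),(661,510),(97,519)]]
print(np.round(c,1), "sides",[round(float(np.linalg.norm(c[i]-c[(i+1)%4])),1) for i in range(4)],"centre",np.round(np.mean(c,0),1))
d=(c[1]-c[0])+(c[2]-c[3]); print("slot dir",np.degrees(np.arctan2(d[1],d[0])))
d2=(c[0]-c[3])+(c[1]-c[2]); print("cross",np.degrees(np.arctan2(d2[1],d2[0])))
o=f(248,317,.04); g=f(536,385,.092); fl=f(493,313,.046)
print("oct",o,"grip top",g,"flange",fl, g-o, fl-o)
E
```

```text
[[513.2  51.6]
 [400.5  49.5]
 [398.2 130.8]
 [511.3 132.7]] sides [112.8, 81.3, 113.1, 81.2] centre [455.8  91.2]
slot dir -178.9996155008176
cross -88.51063848531416
oct [481.08433327  90.84327363] grip top [435.46705171  88.51982332] flange [434.82471613  88.49955575] [-45.61728156  -2.32345031] [-46.25961714  -2.34371788]
```

```bash
python3 - <<'E'
from h import *
P([(435,88.7,150,-180,-1,45),(435,88.7,118,-180,-1,16),("w",2,-1),("w",8,1)])
P([(481,90.6,118,-180,1,6),("w",3,1)])
E
```

```text
sensed 9.43 [484.2  87.6 234. ] [-1.8e+02 -1.0e-01  1.8e+02] gap 87.9 | cmd [484.  88. 235.] -180.0
[[16.3, 0.2, 28.3, 0, 0, -0.0, -1], [16.3, 0.3, 28.3, 0, 0, -0.0, -1], [16.4, 0.2, 28.4, 0, 0, -0.0, -1], [0.0, 0.0, 10.7, 0, 0, -0.0, -1], [0.0, 0.0, 10.6, 0, 0, -0.0, -1], [0.0, 0.0, 10.7, 0, 0, -0.0, -1], [0, 0, 0, 0, 0, 0, -1], [0, 0, 0, 0, 0, 0, -1]]
[[0, 0, 0, 0, 0, 0, 1], [0, 0, 0, 0, 0, 0, 1], [0, 0, 0, 0, 0, 0, 1], [0, 0, 0, 0, 0, 0, 1], [0, 0, 0, 0, 0, 0, 1], [0, 0, 0, 0, 0, 0, 1], [0, 0, 0, 0, 0, 0, 1], [0, 0, 0, 0, 0, 0, 1]]
end [435.   88.7 118. ] -180.0 2.0 s
sensed 9.43 [484.2  87.6 234. ] [-1.8e+02 -1.0e-01  1.8e+02] gap 87.9 | cmd [435.   88.7 118. ] -180.0
[[-5.8, 0.2, 0.0, 0, 0, -0.0, 1], [-5.7, 0.2, 0.0, 0, 0, -0.0, 1], [-5.8, 0.3, 0.0, 0, 0, -0.0, 1], [-5.7, 0.2, 0.0, 0, 0, -0.0, 1], [-5.8, 0.3, 0.0, 0, 0, -0.0, 1], [-5.7, 0.2, 0.0, 0, 0, -0.0, 1], [-5.8, 0.3, 0.0, 0, 0, -0.0, 1], [-5.7, 0.2, 0.0, 0, 0, -0.0, 1]]
[[0, 0, 0, 0, 0, 0, 1], [0, 0, 0, 0, 0, 0, 1], [0, 0, 0, 0, 0, 0, 1]]
end [481.   90.6 118. ] -180.0 1.375 s
```

Emit:
jog_arm([
  [16.3,0.2,28.3,0,0,0,-1],
  [16.3,0.3,28.3,0,0,0,-1],
  [16.4,0.2,28.4,0,0,0,-1],
  [0.0,0.0,10.7,0,0,0,-1],
  [0.0,0.0,10.6,0,0,0,-1],
  [0.0,0.0,10.7,0,0,0,-1],
  [0,0,0,0,0,0,-1],
  [0,0,0,0,0,0,-1],
])

```text
time_s: 10.42
eef_pos: [0.4353, 0.0885, 0.118]
tool_rot: [180.0, 0.0, 180.0]
wrist_force: [-0.2, -0.9, 0.5]
finger_gap: 0.088
```

Emit:
jog_arm([
  [0,0,0,0,0,0,1],
  [0,0,0,0,0,0,1],
  [0,0,0,0,0,0,1],
  [0,0,0,0,0,0,1],
  [0,0,0,0,0,0,1],
  [0,0,0,0,0,0,1],
  [0,0,0,0,0,0,1],
  [0,0,0,0,0,0,1],
])

```text
time_s: 11.42
eef_pos: [0.4349, 0.0883, 0.1178]
tool_rot: [-180.0, -0.0, 180.0]
wrist_force: [-0.7, -0.3, 1.1]
finger_gap: 0.0316
```

Emit:
jog_arm([
  [-5.8,0.2,0.0,0,0,0,1],
  [-5.7,0.2,0.0,0,0,0,1],
  [-5.8,0.3,0.0,0,0,0,1],
])

```text
time_s: 11.8
eef_pos: [0.4511, 0.0883, 0.1177]
tool_rot: [-179.9, -0.2, 180.0]
wrist_force: [-8.0, 0.3, 10.1]
finger_gap: 0.0319
```

Emit:
jog_arm([
  [-5.7,0.2,-0.7,0,0,0,1],
  [-5.8,0.3,0,0,0,0,1],
])

```text
time_s: 12.05
eef_pos: [0.4642, 0.0896, 0.1184]
tool_rot: [180.0, 0.0, 180.0]
wrist_force: [-0.0, -0.4, -0.6]
finger_gap: 0.0311
```

Forces are back to zero after raising it slightly.

Emit:
jog_arm([
  [-5.7,0.2,0,0,0,0,1],
  [-5.8,0.3,0,0,0,0,1],
  [-5.7,0.2,0,0,0,0,1],
  [0,0,0,0,0,0,1],
  [0,0,0,0,0,0,1],
  [0,0,0,0,0,0,1],
])

```text
time_s: 12.8
eef_pos: [0.4807, 0.0902, 0.1185]
tool_rot: [-180.0, -0.0, 180.0]
wrist_force: [-0.6, 0.1, -3.1]
finger_gap: 0.0316
```

```bash
python3 - <<'E'
from h import *
look("w4"); look("s4",cam="scene"); print(env.sense()["wrist_force"])
a=cv2.imread("pics/w4.png")[130:300,170:400];b=cv2.imread("pics/s4.png")[130:260,230:400]
cv2.imwrite("pics/c4.png",np.hstack([cv2.resize(a,(460,340)),cv2.resize(b,(340,340))[:, :]]))
E
```

```text
[-0.55034846 -0.68022485 -1.34002608]
```

View pics/c4.png

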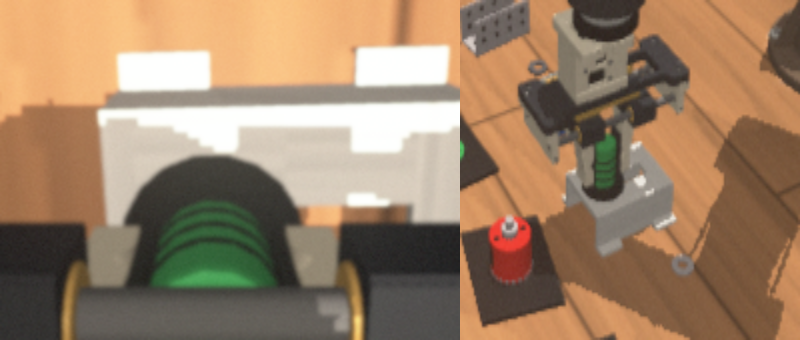

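The handle is upright over the wide end and the slot behind it is clear, so I'll lift slowly.

Emit:
jog_arm([
  [0,0,-5,0,0,0,1],
  [0,0,-5,0,0,0,1],
  [0,0,-5,0,0,0,1],
])

```text
time_s: 13.28
eef_pos: [0.481, 0.0903, 0.134]
tool_rot: [180.0, 0.0, 180.0]
wrist_force: [-0.6, 0.2, -1.5]
finger_gap: 0.0316
```

```bash
python3 - <<'E'
from h import *
P([(481,90.6,158.7,-180,1,8.4),(481,90.6,178.7,-180,1,20),(618,-60,180,-180,1,42),("w",3,1)],cmd=([481,90.6,133.7],-180))
E
```

```text
sensed 13.28 [481.   90.3 134. ] [180.   0. 180.] gap 31.6 | cmd [481.   90.6 133.7] -180
[[0.0, 0.0, -8.3, 0, 0, 0.0, 1], [0.0, 0.0, -8.3, 0, 0, -0.0, 1], [0.0, 0.0, -8.4, 0, 0, -0.0, 1], [0.0, 0.0, -20.0, 0, 0, -0.0, 1], [-27.4, -30.1, -0.3, 0, 0, -0.0, 1], [-27.4, -30.1, -0.3, 0, 0, -0.0, 1], [-27.4, -30.1, -0.2, 0, 0, -0.0, 1], [-27.4, -30.2, -0.3, 0, 0, -0.0, 1]]
[[-27.4, -30.1, -0.2, 0, 0, -0.0, 1], [0, 0, 0, 0, 0, 0, 1], [0, 0, 0, 0, 0, 0, 1], [0, 0, 0, 0, 0, 0, 1]]
end [618. -60. 180.] -180.0 1.5 s
```

Emit:
jog_arm([
  [0.0,0.0,-8.3,0,0,0.0,1],
  [0.0,0.0,-8.3,0,0,0,1],
  [0.0,0.0,-8.4,0,0,0,1],
  [0.0,0.0,-20.0,0,0,0,1],
  [-27.4,-30.1,-0.3,0,0,0,1],
  [-27.4,-30.1,-0.3,0,0,0,1],
  [-27.4,-30.1,-0.2,0,0,0,1],
  [-27.4,-30.2,-0.3,0,0,0,1],
])

```text
time_s: 14.28
eef_pos: [0.5913, -0.0313, 0.18]
tool_rot: [180.0, 0.0, 180.0]
wrist_force: [0.7, 0.4, -2.0]
finger_gap: 0.0307
```

Emit:
jog_arm([
  [-27.4,-30.1,-0.2,0,0,0,1],
  [0,0,0,0,0,0,1],
  [0,0,0,0,0,0,1],
  [0,0,0,0,0,0,1],
])

```text
time_s: 14.78
eef_pos: [0.6174, -0.0598, 0.18]
tool_rot: [180.0, -0.0, -180.0]
wrist_force: [0.3, -0.4, -2.1]
finger_gap: 0.0315
```

```bash
python3 - <<'E'
from h import *
im,m=look("w5","tile_handle_top","handle_center")
g=(im[...,1].astype(int)>100)&(im[...,0]<90)
g[230:]=0
N,lab,st,ce=cv2.connectedComponentsWithStats(g.astype(np.uint8))
for i in range(1,N):
    if st[i,4]>50: print(st[i],ce[i])
P=np.argwhere(g)[:,::-1]
W=np.array([at(m,p,.006)[:2]*1000 for p in P]).astype(np.float32)
print(cv2.minEnclosingCircle(W), W.mean(0))
E
```

```text
tile_handle_top 0.98 [271.  159.8] [ 0.6219 -0.1002]
handle_center 0.71 [278.7 263.4] [ 0.6154 -0.0264]
[444 140 116  30 619] [506.75282714 147.86106624]
[461 160   8  54 109] [463.87155963 188.67889908]
[244 171  59  20 446] [273.15470852 182.63004484]
[441 203   7  15  59] [443.44067797 212.18644068]
((511.39678955078125, -99.62342834472656), 136.28280639648438) [506.22144 -93.99259]
```

View pics/w5.png

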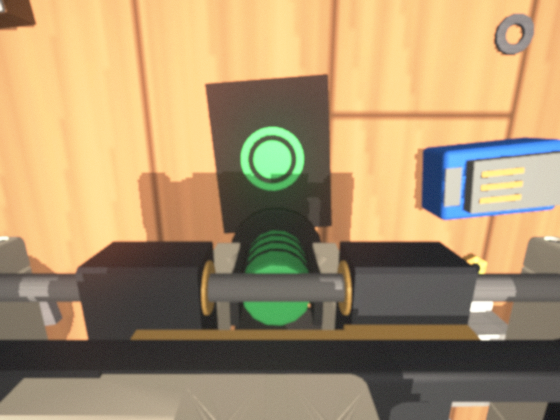

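```bash
python3 - <<'E'
from h import *
P([(621,-100.3,150,-180,1,25),(621,-100.3,115,-180,1,18),(621,-100.3,104.5,-180,1,5.5),("w",1,1)])
E
```

```text
sensed 14.93 [617.6 -59.7 180.1] [ 180.     0.  -179.9] gap 31.7 | cmd [618. -60. 180.] -180.0
[[-1.0, -13.4, 10.0, 0, 0, -0.0, 1], [-1.0, -13.5, 10.0, 0, 0, -0.0, 1], [-1.0, -13.4, 10.0, 0, 0, -0.0, 1], [0.0, 0.0, 17.5, 0, 0, -0.0, 1], [0.0, 0.0, 17.5, 0, 0, -0.0, 1], [0.0, 0.0, 5.2, 0, 0, -0.0, 1], [0.0, 0.0, 5.3, 0, 0, -0.0, 1], [0, 0, 0, 0, 0, 0, 1]]
end [ 621.  -100.3  104.5] -180.0 1.0 s
```

Emit:
jog_arm([
  [-1.0,-13.4,10.0,0,0,0,1],
  [-1.0,-13.5,10.0,0,0,0,1],
  [-1.0,-13.4,10.0,0,0,0,1],
  [0.0,0.0,17.5,0,0,0,1],
  [0.0,0.0,17.5,0,0,0,1],
  [0.0,0.0,5.2,0,0,0,1],
  [0.0,0.0,5.3,0,0,0,1],
  [0,0,0,0,0,0,1],
])

```text
time_s: 15.92
eef_pos: [0.6212, -0.1004, 0.1044]
tool_rot: [-180.0, 0.0, -180.0]
wrist_force: [0.4, -0.0, -2.0]
finger_gap: 0.0315
```

Emit:
jog_arm([
  [0,0,0,0,0,0,1],
  [0,0,0,0,0,0,1],
])

```text
time_s: 16.18
eef_pos: [0.621, -0.1006, 0.1046]
tool_rot: [180.0, 0.0, 180.0]
wrist_force: [-0.6, -0.4, -1.2]
finger_gap: 0.0317
```

Emit:
jog_arm([
  [0,0,0.8,0,0,0,1],
  [0,0,0,0,0,0,1],
  [0,0,0,0,0,0,1],
])

```text
time_s: 16.55
eef_pos: [0.621, -0.1007, 0.1038]
tool_rot: [180.0, 0.0, 180.0]
wrist_force: [-1.0, 0.7, 3.2]
finger_gap: 0.0314
```

```bash
python3 - <<'E'
from h import *
P([("w",4,-1),(621,-100.3,135,-180,-1,16),(621,-100.3,195,-180,-1,30),(443,-90,235,97,-1,45),("w",3,-1)],cmd=([621,-100.3,103.7],-180))
E
```

```text
sensed 16.55 [ 621.  -100.7  103.8] [180.   0. 180.] gap 31.4 | cmd [ 621.  -100.3  103.7] -180
[[0, 0, 0, 0, 0, 0, -1], [0, 0, 0, 0, 0, 0, -1], [0, 0, 0, 0, 0, 0, -1], [0, 0, 0, 0, 0, 0, -1], [0.0, 0.0, -15.6, 0, 0, 0.0, -1], [0.0, 0.0, -15.7, 0, 0, -0.0, -1], [0.0, 0.0, -30.0, 0, 0, -0.0, -1], [0.0, 0.0, -30.0, 0, 0, -0.0, -1]]
[[22.2, 1.3, -5.0, 0, 0, 10.4, -1], [22.1, -2.8, -5.0, 0, 0, 10.4, -1], [21.3, -6.7, -5.0, 0, 0, 10.4, -1], [19.7, -10.4, -5.0, 0, 0, 10.4, -1], [17.5, -13.8, -5.0, 0, 0, 10.3, -1], [14.7, -16.7, -5.0, 0, 0, 10.4, -1], [11.5, -19.1, -5.0, 0, 0, 10.3, -1], [7.9, -20.9, -5.0, 0, 0, 10.4, -1]]
[[0, 0, 0, 0, 0, 0, -1], [0, 0, 0, 0, 0, 0, -1], [0, 0, 0, 0, 0, 0, -1]]
end [443. -90. 235.] -263.0 2.375 s
```

Emit:
jog_arm([
  [0,0,0,0,0,0,-1],
  [0,0,0,0,0,0,-1],
  [0,0,0,0,0,0,-1],
  [0,0,0,0,0,0,-1],
  [0.0,0.0,-15.6,0,0,0.0,-1],
  [0.0,0.0,-15.7,0,0,0,-1],
  [0.0,0.0,-30.0,0,0,0,-1],
  [0.0,0.0,-30.0,0,0,0,-1],
])

```text
time_s: 17.55
eef_pos: [0.6211, -0.1007, 0.1971]
tool_rot: [180.0, 0.1, 180.0]
wrist_force: [0.3, -0.3, 0.4]
finger_gap: 0.0875
```

Emit:
jog_arm([
  [22.2,1.3,-5.0,0,0,10.4,-1],
  [22.1,-2.8,-5.0,0,0,10.4,-1],
  [21.3,-6.7,-5.0,0,0,10.4,-1],
  [19.7,-10.4,-5.0,0,0,10.4,-1],
  [17.5,-13.8,-5.0,0,0,10.3,-1],
  [14.7,-16.7,-5.0,0,0,10.4,-1],
  [11.5,-19.1,-5.0,0,0,10.3,-1],
  [7.9,-20.9,-5.0,0,0,10.4,-1],
])

```text
time_s: 18.55
eef_pos: [0.4423, -0.0903, 0.2363]
tool_rot: [179.9, -0.0, 96.7]
wrist_force: [0.4, 0.2, 0.6]
finger_gap: 0.0876
```

Emit:
jog_arm([
  [0,0,0,0,0,0,-1],
  [0,0,0,0,0,0,-1],
  [0,0,0,0,0,0,-1],
])

```text
time_s: 18.92
eef_pos: [0.4434, -0.0903, 0.235]
tool_rot: [180.0, 0.0, 97.1]
wrist_force: [0.3, 0.0, 0.1]
finger_gap: 0.0873
```

```bash
python3 - <<'E'
from h import *
im,m=look("w6","battery_center","tile_handle_top","handle_center")
go([.443,-.09,.235],97)
E
```

```text
battery_center 0.81 [279.3 196.9] [ 0.4431 -0.0854]
tile_handle_top 0.58 [245.9 333.1] [ 0.6239 -0.1037]
t 19.12 pos [443.1 -90.4 234.5] rot [-179.96    0.     97.01] gap 87.6 q [ 14.   2. -31.  -0. -57. -97.] F [0.  0.8 0.3]
 need shift [ 0.4 -0.  -0.5] turn [-0.04  0.    0.01]
```

View pics/w6.png

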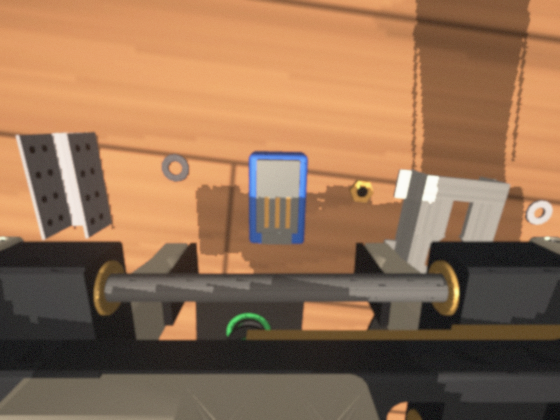

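The battery sits at (250–307, 152–244), nearly parallel to the jaws' plane. I'll zoom in on it for the pose.

```bash
python3 - <<'E'
from h import *
im=cv2.imread("pics/w6.png")
cv2.imwrite("pics/w6z.png",cv2.resize(im[145:250,235:325],None,fx=5.5,fy=5.5,interpolation=cv2.INTER_CUBIC))
E
```

```text
(no output)
```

View pics/w6z.png

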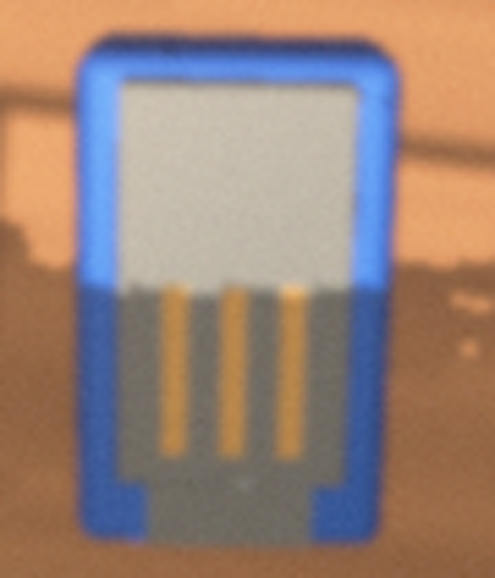

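```bash
python3 - <<'E'
from h import *
m=env.camera_model("wrist")
f=lambda u,v,z: at(m,((u+.5)/5.5-.5+235,(v+.5)/5.5-.5+145),z)[:2]*1000
c=[f(*p,.04) for p in[(80,57),(398,57),(380,545),(82,540)]]
print(np.round(c,1), "sides",[round(float(np.linalg.norm(c[i]-c[(i+1)%4])),1) for i in range(4)],"centre",np.round(np.mean(c,0),1))
d=(c[3]-c[0])+(c[2]-c[1]); print("long dir",np.degrees(np.arctan2(d[1],d[0])))
P([(442.5,-88,110,97,-1,45),(442.5,-88,74,97,-1,14),("w",2,-1)]) if 0 else None
E
```

```text
[[ 402.6 -118.9]
 [ 396.1  -65.7]
 [ 483.9  -55.8]
 [ 489.6 -109.9]] sides [53.6, 88.4, 54.5, 87.4] centre [443.  -87.6]
long dir 6.188356468107676
```

```bash
python3 - <<'E'
from h import *
P([(443,-87.7,110,-263.8,-1,45),(443,-87.7,73,-263.8,-1,13),("w",2,-1)])
P([("w",7,1)])
P([(443,-87.7,120,-263.8,1,16),(443,-87.7,180,-263.8,1,30),(611,-262,180,-189.7,1,40),("w",3,1)])
E
```

```text
sensed 19.12 [443.1 -90.4 234.5] [-180.    0.   97.] gap 87.6 | cmd [443. -90. 235.] -263.0
[[0.8, 0.1, 41.7, 0, 0, 0.3, -1], [0.7, 0.1, 41.7, 0, 0, 0.2, -1], [0.8, 0.1, 41.6, 0, 0, 0.3, -1], [0.0, 0.0, 12.3, 0, 0, -0.0, -1], [0.0, 0.0, 12.4, 0, 0, -0.0, -1], [0.0, 0.0, 12.3, 0, 0, -0.0, -1], [0, 0, 0, 0, 0, 0, -1], [0, 0, 0, 0, 0, 0, -1]]
end [443.  -87.7  73. ] -263.8 1.0 s
sensed 19.12 [443.1 -90.4 234.5] [-180.    0.   97.] gap 87.6 | cmd [443.  -87.7  73. ] -263.8
[[0, 0, 0, 0, 0, 0, 1], [0, 0, 0, 0, 0, 0, 1], [0, 0, 0, 0, 0, 0, 1], [0, 0, 0, 0, 0, 0, 1], [0, 0, 0, 0, 0, 0, 1], [0, 0, 0, 0, 0, 0, 1], [0, 0, 0, 0, 0, 0, 1]]
end [443.  -87.7  73. ] -263.8 0.875 s
sensed 19.12 [443.1 -90.4 234.5] [-180.    0.   97.] gap 87.6 | cmd [443.  -87.7  73. ] -263.8
[[0.0, 0.0, -15.7, 0, 0, -0.0, 1], [0.0, 0.0, -15.6, 0, 0, -0.0, 1], [0.0, 0.0, -15.7, 0, 0, -0.0, 1], [0.0, 0.0, -20.0, 0, 0, -0.0, 1], [0.0, 0.0, -20.0, 0, 0, -0.0, 1], [0.0, 0.0, -20.0, 0, 0, -0.0, 1], [-23.9, 18.5, 0.0, 0, 0, -9.3, 1], [-26.6, 14.4, 0.0, 0, 0, -9.3, 1]]
[[-28.6, 9.9, 0.0, 0, 0, -9.3, 1], [-29.8, 5.2, 0.0, 0, 0, -9.2, 1], [-30.3, 0.3, 0.0, 0, 0, -9.3, 1], [-29.9, -4.5, 0.0, 0, 0, -9.2, 1], [-28.8, -9.3, 0.0, 0, 0, -9.3, 1], [-26.9, -13.8, 0.0, 0, 0, -9.2, 1], [0, 0, 0, 0, 0, 0, 1], [0, 0, 0, 0, 0, 0, 1]]
[[0, 0, 0, 0, 0, 0, 1]]
end [ 611. -262.  180.] -189.7 2.125 s
```

Emit:
jog_arm([
  [0.8,0.1,41.7,0,0,0.3,-1],
  [0.7,0.1,41.7,0,0,0.2,-1],
  [0.8,0.1,41.6,0,0,0.3,-1],
  [0.0,0.0,12.3,0,0,0,-1],
  [0.0,0.0,12.4,0,0,0,-1],
  [0.0,0.0,12.3,0,0,0,-1],
  [0,0,0,0,0,0,-1],
  [0,0,0,0,0,0,-1],
])

```text
time_s: 20.12
eef_pos: [0.4433, -0.088, 0.0733]
tool_rot: [179.9, -0.0, 96.2]
wrist_force: [0.3, 0.1, 0.3]
finger_gap: 0.0875
```

Emit:
jog_arm([
  [0,0,0,0,0,0,1],
  [0,0,0,0,0,0,1],
  [0,0,0,0,0,0,1],
  [0,0,0,0,0,0,1],
  [0,0,0,0,0,0,1],
  [0,0,0,0,0,0,1],
  [0,0,0,0,0,0,1],
], newtons=45)

```text
time_s: 21.0
eef_pos: [0.443, -0.0881, 0.0729]
tool_rot: [180.0, 0.0, 96.2]
wrist_force: [-0.4, -0.1, 5.8]
finger_gap: 0.0558
```

Emit:
jog_arm([
  [0.0,0.0,-15.7,0,0,0,1],
  [0.0,0.0,-15.6,0,0,0,1],
  [0.0,0.0,-15.7,0,0,0,1],
  [0.0,0.0,-20.0,0,0,0,1],
  [0.0,0.0,-20.0,0,0,0,1],
  [0.0,0.0,-20.0,0,0,0,1],
  [-23.9,18.5,0.0,0,0,-9.3,1],
  [-26.6,14.4,0.0,0,0,-9.3,1],
])

```text
time_s: 22.0
eef_pos: [0.4849, -0.1317, 0.1794]
tool_rot: [-180.0, -0.0, 115.1]
wrist_force: [0.4, -0.0, -3.7]
finger_gap: 0.0561
```

Emit:
jog_arm([
  [-28.6,9.9,0.0,0,0,-9.3,1],
  [-29.8,5.2,0.0,0,0,-9.2,1],
  [-30.3,0.3,0.0,0,0,-9.3,1],
  [-29.9,-4.5,0.0,0,0,-9.2,1],
  [-28.8,-9.3,0.0,0,0,-9.3,1],
  [-26.9,-13.8,0.0,0,0,-9.2,1],
  [0,0,0,0,0,0,1],
  [0,0,0,0,0,0,1],
])

```text
time_s: 23.0
eef_pos: [0.6098, -0.262, 0.1783]
tool_rot: [180.0, -0.2, 170.2]
wrist_force: [0.0, 0.3, -3.9]
finger_gap: 0.0558
```

Emit:
jog_arm([
  [0,0,0,0,0,0,1],
])

```text
time_s: 23.12
eef_pos: [0.6102, -0.2617, 0.1794]
tool_rot: [180.0, -0.1, 170.3]
wrist_force: [0.2, 0.4, -4.3]
finger_gap: 0.0559
```

```bash
python3 - <<'E'
from h import *
im,m=look("w7","tile_battery_top")
go([.611,-.262,.18],-189.7)
b=(im[...,2].astype(int)>120)&(im[...,0]<110)&(im[...,1]<160); b[225:]=0
N,lab,st,ce=cv2.connectedComponentsWithStats(b.astype(np.uint8))
for i in range(1,N):
    if st[i,4]>80: print(st[i],ce[i])
E
```

```text
tile_battery_top 0.86 [274.3 162.1] [ 0.6049 -0.2999]
t 23.23 pos [ 610.5 -261.8  179.9] rot [179.99   0.   170.29] gap 56.0 q [ -6.  24.  -9.  -0. -57.  -3.] F [-0.5  0.5 -2.7]
 need shift [-0.5 -0.1 -0.1] turn [ 0.01  0.   -0.01]
[ 213  107  127  118 3913] [274.03143368 186.57832865]
```

View pics/w7.png

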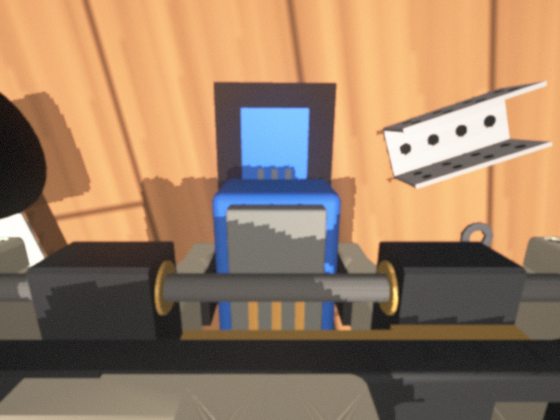

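The tile and its silhouette are parallel to the held battery: tile far edge (215–336, 84), silhouette far edge (241–309, 108). I'll work out the centre from those edges.

```bash
python3 - <<'E'
from h import *
m=env.camera_model("wrist")
f=lambda u,v: at(m,(u,v),.006)[:2]*1000
def ctr(a,b,h):
    A,B=f(*a),f(*b); d=(A-B)/np.linalg.norm(A-B); n=np.array([-d[1],d[0]]); n*=np.sign(n[1]); print(np.linalg.norm(A-B),np.degrees(np.arctan2(n[1],n[0])),(A+B)/2+n*h)
ctr((215,84),(336,84),65); ctr((240.5,108),(309.5,108),45)
A,B=f(218.5,180),f(333,180); print(A,B,(A+B)/2)
P([(604,-300,120,-189.7,1,28),(604,-300,94,-189.7,1,15),(604,-300,79.7,-189.7,1,5),("w",2,1)])
P([("w",4,-1),(604,-300,110,-189.7,-1,16),(604,-300,180,-189.7,-1,30)])
E
```

```text
98.02854927367929 80.29791649055667 [ 604.73221204 -297.81856897]
57.03335919103871 80.3027827606259 [ 604.87787279 -299.3781214 ]
[ 656.51406888 -292.71940001] [ 557.18268991 -275.77363643] [ 606.84837939 -284.24651822]
sensed 23.23 [ 610.5 -261.8  179.9] [180.    0.  170.3] gap 56.0 | cmd [ 611. -262.  180.] -189.7
[[0.2, -12.9, 20.0, 0, 0, -0.0, 1], [0.1, -12.9, 20.0, 0, 0, -0.0, 1], [0.2, -12.9, 20.0, 0, 0, -0.0, 1], [0.0, 0.0, 13.0, 0, 0, -0.0, 1], [0.0, 0.0, 13.0, 0, 0, -0.0, 1], [0.0, 0.0, 4.8, 0, 0, -0.0, 1], [0.0, 0.0, 4.8, 0, 0, -0.0, 1], [0.0, 0.0, 4.7, 0, 0, -0.0, 1]]
[[0, 0, 0, 0, 0, 0, 1], [0, 0, 0, 0, 0, 0, 1]]
end [ 604.  -300.    79.7] -189.7 1.25 s
sensed 23.23 [ 610.5 -261.8  179.9] [180.    0.  170.3] gap 56.0 | cmd [ 604.  -300.    79.7] -189.7
[[0, 0, 0, 0, 0, 0, -1], [0, 0, 0, 0, 0, 0, -1], [0, 0, 0, 0, 0, 0, -1], [0, 0, 0, 0, 0, 0, -1], [0.0, 0.0, -15.2, 0, 0, -0.0, -1], [0.0, 0.0, -15.1, 0, 0, -0.0, -1], [0.0, 0.0, -23.3, 0, 0, -0.0, -1], [0.0, 0.0, -23.3, 0, 0, -0.0, -1]]
[[0.0, 0.0, -23.4, 0, 0, -0.0, -1]]
end [ 604. -300.  180.] -189.7 1.125 s
```

Emit:
jog_arm([
  [0.2,-12.9,20.0,0,0,0,1],
  [0.1,-12.9,20.0,0,0,0,1],
  [0.2,-12.9,20.0,0,0,0,1],
  [0.0,0.0,13.0,0,0,0,1],
  [0.0,0.0,13.0,0,0,0,1],
  [0.0,0.0,4.8,0,0,0,1],
  [0.0,0.0,4.8,0,0,0,1],
  [0.0,0.0,4.7,0,0,0,1],
])

```text
time_s: 24.22
eef_pos: [0.6043, -0.3002, 0.0798]
tool_rot: [-180.0, 0.1, 170.3]
wrist_force: [-0.8, -0.5, -2.7]
finger_gap: 0.0557
```

Emit:
jog_arm([
  [0,0,0,0,0,0,1],
  [0,0,0,0,0,0,1],
])

```text
time_s: 24.48
eef_pos: [0.604, -0.3004, 0.0798]
tool_rot: [-180.0, 0.0, 170.3]
wrist_force: [-0.3, -0.2, -3.6]
finger_gap: 0.0558
```

Emit:
jog_arm([
  [0,0,0,0,0,0,-1],
  [0,0,0,0,0,0,-1],
  [0,0,0,0,0,0,-1],
  [0,0,0,0,0,0,-1],
  [0.0,0.0,-15.2,0,0,0,-1],
  [0.0,0.0,-15.1,0,0,0,-1],
  [0.0,0.0,-23.3,0,0,0,-1],
  [0.0,0.0,-23.3,0,0,0,-1],
])

```text
time_s: 25.48
eef_pos: [0.6041, -0.3005, 0.1585]
tool_rot: [-180.0, 0.1, 170.3]
wrist_force: [0.7, 0.3, 0.4]
finger_gap: 0.0876
```

```bash
python3 - <<'E'
from h import *
# channel: long 9 deg -> yaw 99 = -261
P([(460,-303,235,-261,-1,40),("w",3,-1)],cmd=([604,-300,156.6],-189.7))
E
```

```text
sensed 25.48 [ 604.1 -300.5  158.5] [-1.800e+02  1.000e-01  1.703e+02] gap 87.6 | cmd [ 604.  -300.   156.6] -189.7
[[20.2, -3.9, -11.2, 0, 0, 10.2, -1], [19.2, -7.4, -11.2, 0, 0, 10.2, -1], [17.6, -10.7, -11.2, 0, 0, 10.2, -1], [15.4, -13.6, -11.2, 0, 0, 10.2, -1], [12.8, -16.2, -11.2, 0, 0, 10.2, -1], [9.7, -18.1, -11.2, 0, 0, 10.2, -1], [6.3, -19.6, -11.2, 0, 0, 10.1, -1], [0, 0, 0, 0, 0, 0, -1]]
[[0, 0, 0, 0, 0, 0, -1], [0, 0, 0, 0, 0, 0, -1]]
end [ 460. -303.  235.] -261.0 1.25 s
```

Emit:
jog_arm([
  [20.2,-3.9,-11.2,0,0,10.2,-1],
  [19.2,-7.4,-11.2,0,0,10.2,-1],
  [17.6,-10.7,-11.2,0,0,10.2,-1],
  [15.4,-13.6,-11.2,0,0,10.2,-1],
  [12.8,-16.2,-11.2,0,0,10.2,-1],
  [9.7,-18.1,-11.2,0,0,10.2,-1],
  [6.3,-19.6,-11.2,0,0,10.1,-1],
  [0,0,0,0,0,0,-1],
])

```text
time_s: 26.48
eef_pos: [0.4593, -0.3036, 0.2373]
tool_rot: [179.8, 0.1, 98.9]
wrist_force: [1.2, 0.3, 0.2]
finger_gap: 0.0877
```

Emit:
jog_arm([
  [0,0,0,0,0,0,-1],
  [0,0,0,0,0,0,-1],
])

```text
time_s: 26.72
eef_pos: [0.4602, -0.3033, 0.2346]
tool_rot: [-180.0, -0.0, 99.1]
wrist_force: [-0.6, -0.5, 0.1]
finger_gap: 0.0874
```

```bash
python3 - <<'E'
from h import *
look("w8","channel_center")
go([.46,-.303,.235],-261)
im=cv2.imread("pics/w8.png")
cv2.imwrite("pics/w8z.png",cv2.resize(im[120:260,200:350],None,fx=4,fy=4,interpolation=cv2.INTER_CUBIC))
E
```

```text
channel_center 0.92 [284.5 196.7] [ 0.4591 -0.2931]
t 26.82 pos [ 460.1 -303.3  234.3] rot [-1.7996e+02 -2.0000e-02  9.9050e+01] gap 87.5 q [-13.  12. -20.   0. -59. -68.] F [-0.2 -0.6 -0.1]
 need shift [ 0.3 -0.  -0.7] turn [-0.04 -0.02  0.05]
```

View pics/w8z.png

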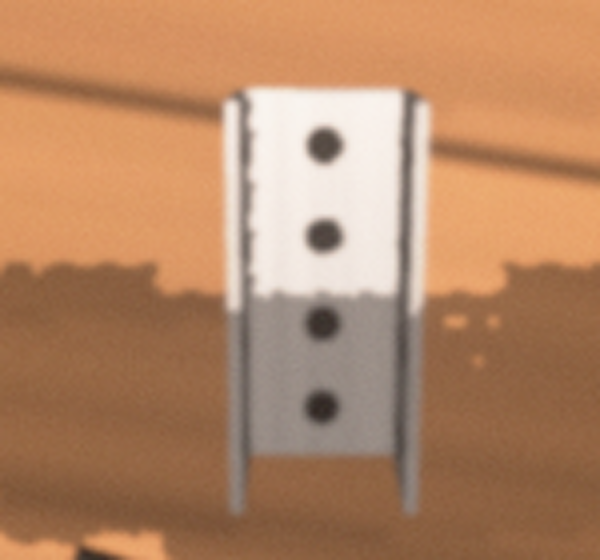

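```bash
python3 - <<'E'
from h import *
m=env.camera_model("wrist")
f=lambda u,v,z: at(m,((u+.5)/4-.5+200,(v+.5)/4-.5+120),z)[:2]*1000
c=[f(*p,.045) for p in[(222,99),(432,99),(418,514),(229,514)]]
print(np.round(c,1), "sides",[round(float(np.linalg.norm(c[i]-c[(i+1)%4])),1) for i in range(4)],"centre",np.round(np.mean(c,0),1))
d=(c[3]-c[0])+(c[2]-c[1]); print("long dir",np.degrees(np.arctan2(d[1],d[0])))
h=[f(*p,.003) for p in[(324,145),(324,236),(322,324),(321,407)]]; print(np.round(np.mean(h,0),1), h[3]-h[0])
C=np.mean(c,0)
P([(C[0],C[1],110,-261,-1,45),(C[0],C[1],75,-261,-1,13),("w",2,-1)])
P([("w",7,1)])
E
```

```text
[[ 409.9 -328.8]
 [ 402.4 -282. ]
 [ 502.2 -266.7]
 [ 509.6 -313. ]] sides [47.4, 101.0, 46.9, 101.0] centre [ 456.  -297.6]
long dir 8.853664731699785
[ 456.4 -297.5] [71.28837756 10.83991169]
sensed 26.82 [ 460.1 -303.3  234.3] [-180.    -0.    99.1] gap 87.5 | cmd [ 460. -303.  235.] -261.0
[[2.0, -1.0, 41.7, 0, 0, 0.0, -1], [2.0, -1.0, 41.6, 0, 0, 0.0, -1], [1.9, -1.0, 41.7, 0, 0, 0.0, -1], [0.0, 0.0, 11.7, 0, 0, 0.0, -1], [0.0, 0.0, 11.6, 0, 0, 0.0, -1], [0.0, 0.0, 11.7, 0, 0, 0.0, -1], [0, 0, 0, 0, 0, 0, -1], [0, 0, 0, 0, 0, 0, -1]]
end [ 456.1 -297.6   75. ] -261.0 1.0 s
sensed 26.82 [ 460.1 -303.3  234.3] [-180.    -0.    99.1] gap 87.5 | cmd [ 456.1 -297.6   75. ] -261.0
[[0, 0, 0, 0, 0, 0, 1], [0, 0, 0, 0, 0, 0, 1], [0, 0, 0, 0, 0, 0, 1], [0, 0, 0, 0, 0, 0, 1], [0, 0, 0, 0, 0, 0, 1], [0, 0, 0, 0, 0, 0, 1], [0, 0, 0, 0, 0, 0, 1]]
end [ 456.1 -297.6   75. ] -261.0 0.875 s
```

Emit:
jog_arm([
  [2.0,-1.0,41.7,0,0,0.0,-1],
  [2.0,-1.0,41.6,0,0,0.0,-1],
  [1.9,-1.0,41.7,0,0,0.0,-1],
  [0.0,0.0,11.7,0,0,0.0,-1],
  [0.0,0.0,11.6,0,0,0.0,-1],
  [0.0,0.0,11.7,0,0,0.0,-1],
  [0,0,0,0,0,0,-1],
  [0,0,0,0,0,0,-1],
])

```text
time_s: 27.82
eef_pos: [0.4563, -0.2982, 0.0754]
tool_rot: [179.9, 0.0, 99.0]
wrist_force: [-0.1, -0.5, -0.3]
finger_gap: 0.0874
```

Emit:
jog_arm([
  [0,0,0,0,0,0,1],
  [0,0,0,0,0,0,1],
  [0,0,0,0,0,0,1],
  [0,0,0,0,0,0,1],
  [0,0,0,0,0,0,1],
  [0,0,0,0,0,0,1],
  [0,0,0,0,0,0,1],
])

```text
time_s: 28.7
eef_pos: [0.4559, -0.298, 0.0748]
tool_rot: [180.0, 0.0, 99.0]
wrist_force: [-0.0, 0.3, 0.4]
finger_gap: 0.0461
```

```bash
python3 - <<'E'
from h import *
P([(456.1,-297.6,110,-261,1,14),(456.1,-297.6,215,-261,1,35),(456,-150,215,-250,1,45),(510,50,215,-225,1,45),(612,337,190,-186.5,1,45),("w",3,1)])
E
```

```text
sensed 28.7 [ 455.9 -298.    74.8] [180.   0.  99.] gap 46.1 | cmd [ 456.1 -297.6   75. ] -261.0
[[0.0, 0.0, -11.7, 0, 0, 0.0, 1], [0.0, 0.0, -11.7, 0, 0, 0.0, 1], [0.0, 0.0, -11.6, 0, 0, 0.0, 1], [0.0, 0.0, -26.3, 0, 0, 0.0, 1], [0.0, 0.0, -26.2, 0, 0, 0.0, 1], [0.0, 0.0, -26.3, 0, 0, 0.0, 1], [0.0, 0.0, -26.2, 0, 0, 0.0, 1], [36.5, 5.8, 0.0, 0, 0, -2.7, 1]]
[[36.1, 7.4, 0.0, 0, 0, -2.8, 1], [35.7, 9.2, 0.0, 0, 0, -2.7, 1], [35.3, 10.9, 0.0, 0, 0, -2.8, 1], [33.9, 23.8, 0.0, 0, 0, -5.0, 1], [31.7, 26.7, 0.0, 0, 0, -5.0, 1], [29.2, 29.4, 0.0, 0, 0, -5.0, 1], [26.6, 31.8, 0.0, 0, 0, -5.0, 1], [23.7, 34.0, 0.0, 0, 0, -5.0, 1]]
[[18.7, 39.3, 3.6, 0, 0, -5.5, 1], [14.8, 40.9, 3.6, 0, 0, -5.5, 1], [10.8, 42.1, 3.6, 0, 0, -5.5, 1], [6.8, 43.0, 3.6, 0, 0, -5.5, 1], [2.6, 43.4, 3.5, 0, 0, -5.5, 1], [-1.6, 43.5, 3.6, 0, 0, -5.5, 1], [-5.7, 43.2, 3.5, 0, 0, -5.5, 1], [0, 0, 0, 0, 0, 0, 1]]
[[0, 0, 0, 0, 0, 0, 1], [0, 0, 0, 0, 0, 0, 1]]
end [612. 337. 190.] -186.5 3.25 s
```

Emit:
jog_arm([
  [0.0,0.0,-11.7,0,0,0.0,1],
  [0.0,0.0,-11.7,0,0,0.0,1],
  [0.0,0.0,-11.6,0,0,0.0,1],
  [0.0,0.0,-26.3,0,0,0.0,1],
  [0.0,0.0,-26.2,0,0,0.0,1],
  [0.0,0.0,-26.3,0,0,0.0,1],
  [0.0,0.0,-26.2,0,0,0.0,1],
  [36.5,5.8,0.0,0,0,-2.7,1],
])

```text
time_s: 29.7
eef_pos: [0.4571, -0.2621, 0.2177]
tool_rot: [179.8, 0.1, 101.6]
wrist_force: [-0.1, 1.2, -2.6]
finger_gap: 0.0461
```

Emit:
jog_arm([
  [36.1,7.4,0.0,0,0,-2.8,1],
  [35.7,9.2,0.0,0,0,-2.7,1],
  [35.3,10.9,0.0,0,0,-2.8,1],
  [33.9,23.8,0.0,0,0,-5.0,1],
  [31.7,26.7,0.0,0,0,-5.0,1],
  [29.2,29.4,0.0,0,0,-5.0,1],
  [26.6,31.8,0.0,0,0,-5.0,1],
  [23.7,34.0,0.0,0,0,-5.0,1],
])

```text
time_s: 30.7
eef_pos: [0.5099, 0.051, 0.2157]
tool_rot: [179.9, 0.0, 135.2]
wrist_force: [0.9, -0.5, -1.9]
finger_gap: 0.0462
```

Emit:
jog_arm([
  [18.7,39.3,3.6,0,0,-5.5,1],
  [14.8,40.9,3.6,0,0,-5.5,1],
  [10.8,42.1,3.6,0,0,-5.5,1],
  [6.8,43.0,3.6,0,0,-5.5,1],
  [2.6,43.4,3.5,0,0,-5.5,1],
  [-1.6,43.5,3.6,0,0,-5.5,1],
  [-5.7,43.2,3.5,0,0,-5.5,1],
  [0,0,0,0,0,0,1],
])

```text
time_s: 31.7
eef_pos: [0.6122, 0.3392, 0.1892]
tool_rot: [-180.0, -0.0, 173.7]
wrist_force: [-1.0, 0.0, -1.7]
finger_gap: 0.0455
```

Emit:
jog_arm([
  [0,0,0,0,0,0,1],
  [0,0,0,0,0,0,1],
])

```text
time_s: 31.95
eef_pos: [0.6117, 0.3358, 0.1903]
tool_rot: [180.0, 0.0, 173.4]
wrist_force: [-0.2, 0.1, -1.4]
finger_gap: 0.046
```

```bash
python3 - <<'E'
from h import *
look("w9","tile_channel_top"); go([.612,.337,.19],-186.5)
E
```

```text
tile_channel_top 0.72 [276.  164.4] [0.6078 0.3009]
t 32.05 pos [611.9 335.8 190.4] rot [1.7998e+02 2.0000e-02 1.7344e+02] gap 45.9 q [ 45.  27.  -4.  -0. -60. -51.] F [-0.8 -0.2 -2.6]
 need shift [0.  1.2 0.4] turn [ 0.02  0.02 -0.06]
```

View pics/w9.png

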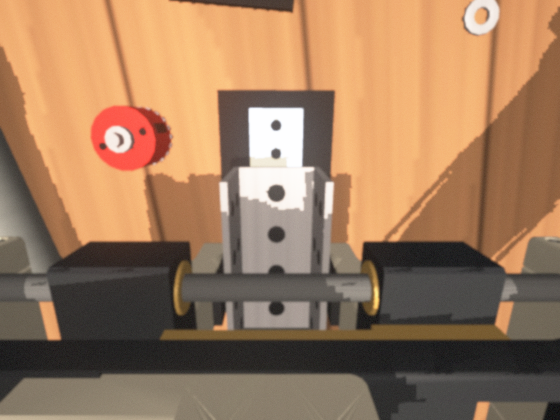

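The channel is aligned above its tile: tile far edge at (218–335, 91), silhouette far edge at (249–303, 108).

```bash
python3 - <<'E'
from h import *
m=env.camera_model("wrist")
f=lambda u,v: at(m,(u,v),.006)[:2]*1000
def ctr(a,b,h):
    A,B=f(*a),f(*b); d=(A-B)/np.linalg.norm(A-B); n=np.array([-d[1],d[0]]); n*=np.sign(n[1]); print(np.linalg.norm(A-B),np.degrees(np.arctan2(n[1],n[0])),(A+B)/2+n*h)
ctr((218,91),(335,91),65); ctr((249,108),(303,108),50)
P([(607.8,301,120,-186.5,1,28),(607.8,301,96,-186.5,1,15),(607.8,301,81.5,-186.5,1,5),("w",2,1)])
P([("w",4,-1),(607.8,301,110,-186.5,-1,16),(607.8,301,190,-186.5,-1,30),(530,420,290,-186.5,-1,45),("w",4,-1)])
E
```

```text
99.08977000483908 83.44336620643716 [607.93954731 303.98375953]
46.390741685549415 83.4478590615079 [608.19275805 302.635455  ]
sensed 32.05 [611.9 335.8 190.4] [180.    0.  173.4] gap 45.9 | cmd [612. 337. 190.] -186.5
[[0.0, -12.1, 23.3, 0, 0, 0.0, 1], [0.1, -12.1, 23.3, 0, 0, 0.0, 1], [0.0, -12.1, 23.4, 0, 0, 0.0, 1], [0.0, 0.0, 12.0, 0, 0, 0.0, 1], [0.0, 0.0, 12.0, 0, 0, 0.0, 1], [0.0, 0.0, 4.8, 0, 0, 0.0, 1], [0.0, 0.0, 4.8, 0, 0, 0.0, 1], [0.0, 0.0, 4.9, 0, 0, 0.0, 1]]
[[0, 0, 0, 0, 0, 0, 1], [0, 0, 0, 0, 0, 0, 1]]
end [607.8 301.   81.5] -186.5 1.25 s
sensed 32.05 [611.9 335.8 190.4] [180.    0.  173.4] gap 45.9 | cmd [607.8 301.   81.5] -186.5
[[0, 0, 0, 0, 0, 0, -1], [0, 0, 0, 0, 0, 0, -1], [0, 0, 0, 0, 0, 0, -1], [0, 0, 0, 0, 0, 0, -1], [0.0, 0.0, -14.3, 0, 0, 0.0, -1], [0.0, 0.0, -14.2, 0, 0, 0.0, -1], [0.0, 0.0, -26.7, 0, 0, 0.0, -1], [0.0, 0.0, -26.7, 0, 0, 0.0, -1]]
[[0.0, 0.0, -26.6, 0, 0, 0.0, -1], [22.7, 27.4, -25.0, 0, 0, 0.0, -1], [22.7, 27.4, -25.0, 0, 0, 0.0, -1], [22.7, 27.3, -25.0, 0, 0, 0.0, -1], [22.7, 27.4, -25.0, 0, 0, 0.0, -1], [0, 0, 0, 0, 0, 0, -1], [0, 0, 0, 0, 0, 0, -1], [0, 0, 0, 0, 0, 0, -1]]
[[0, 0, 0, 0, 0, 0, -1]]
end [530. 420. 290.] -186.5 2.125 s
```

Emit:
jog_arm([
  [0.0,-11.6,23.3,0,0,0.0,1],
  [0.1,-11.8,23.3,0,0,0.0,1],
  [0.0,-11.9,23.4,0,0,0.0,1],
  [0.0,0.0,12.0,0,0,0.0,1],
  [0.0,0.0,12.0,0,0,0.0,1],
  [0.0,0.0,4.8,0,0,0.0,1],
  [0.0,0.0,4.8,0,0,0.0,1],
  [0.0,0.0,4.9,0,0,0.0,1],
])

```text
time_s: 33.05
eef_pos: [0.6081, 0.302, 0.0814]
tool_rot: [180.0, 0.0, 173.5]
wrist_force: [-0.7, 0.3, -2.7]
finger_gap: 0.0455
```

Emit:
jog_arm([
  [0,0,0,0,0,0,1],
  [0,0,0,0,0,0,1],
])

```text
time_s: 33.3
eef_pos: [0.6079, 0.3016, 0.0815]
tool_rot: [180.0, 0.0, 173.5]
wrist_force: [-0.3, -0.9, -1.8]
finger_gap: 0.0457
```

Emit:
jog_arm([
  [0,0,0,0,0,0,-1],
  [0,0,0,0,0,0,-1],
  [0,0,0,0,0,0,-1],
  [0,0,0,0,0,0,-1],
  [0.0,0.0,-14.3,0,0,0.0,-1],
  [0.0,0.0,-14.2,0,0,0.0,-1],
  [0.0,0.0,-26.7,0,0,0.0,-1],
  [0.0,0.0,-26.7,0,0,0.0,-1],
])

```text
time_s: 34.3
eef_pos: [0.608, 0.3016, 0.1653]
tool_rot: [180.0, 0.0, 173.5]
wrist_force: [-0.0, 0.4, -0.3]
finger_gap: 0.0881
```

Emit:
jog_arm([
  [0.0,0.0,-26.6,0,0,0.0,-1],
  [22.7,27.4,-25.0,0,0,0.0,-1],
  [22.7,27.4,-25.0,0,0,0.0,-1],
  [22.7,27.3,-25.0,0,0,0.0,-1],
  [22.7,27.4,-25.0,0,0,0.0,-1],
  [0,0,0,0,0,0,-1],
  [0,0,0,0,0,0,-1],
  [0,0,0,0,0,0,-1],
])

```text
time_s: 35.3
eef_pos: [0.5303, 0.4196, 0.2892]
tool_rot: [-179.9, -0.0, 173.4]
wrist_force: [0.1, -0.2, -0.8]
finger_gap: 0.088
```

```bash
python3 - <<'E'
from h import *
Z.update(handle_center=.042,holesaw_center=.026,channel_center=.0285,battery_center=.031)
look("t10","handle_center","holesaw_center","channel_center","battery_center","tile_channel_top","tile_handle_top","tile_holesaw_top",cam="top")
look("s10","handle_center","holesaw_center","channel_center","battery_center",cam="scene")
a=cv2.imread("pics/t10.png")[120:260,150:470]; cv2.imwrite("pics/t10z.png",cv2.resize(a,None,fx=2.5,fy=2.5,interpolation=cv2.INTER_CUBIC))
E
```

```text
handle_center 0.81 [351.4 170.2] [ 0.6245 -0.1069]
handle_center 0.25 [199.2 177.4] [0.6047 0.2959]
holesaw_center 0.78 [212.2 137. ] [0.7174 0.265 ]
holesaw_center 0.66 [269.4 174.9] [0.6142 0.1108]
holesaw_center 0.59 [109.9 275.7] [0.3485 0.5263]
channel_center 0.91 [198.8 176.8] [0.6084 0.2991]
battery_center 0.7 [424.  179.2] [ 0.6022 -0.3046]
tile_handle_top 0.64 [348.1 175.1] [ 0.6171 -0.1051]
tile_holesaw_top 0.65 [271.6 172.7] [0.6235 0.1045]
handle_center 0.79 [220.8 178. ] [ 0.6245 -0.0959]
holesaw_center 0.56 [256.7 223.5] [0.6122 0.1048]
holesaw_center 0.56 [468.2 307. ] [0.3544 0.5298]
channel_center 0.87 [295.2 274.9] [0.6129 0.2985]
channel_center 0.34 [303.3 202.3] [0.4731 0.0871]
battery_center 0.84 [204.9 143.6] [ 0.5937 -0.31  ]
battery_center 0.66 [254.3 225.3] [0.6224 0.1137]
```

View pics/t10z.png

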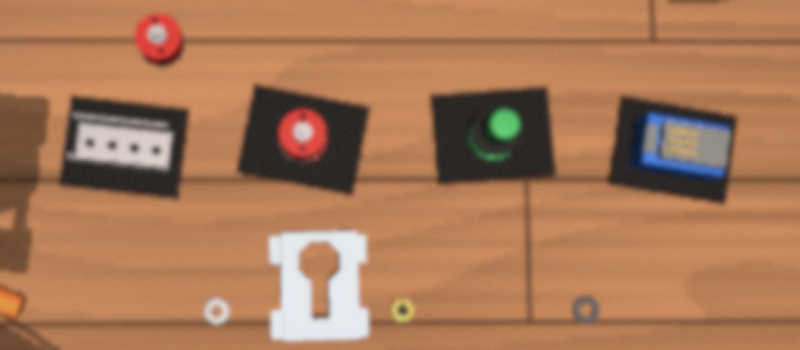

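View pics/s10.png

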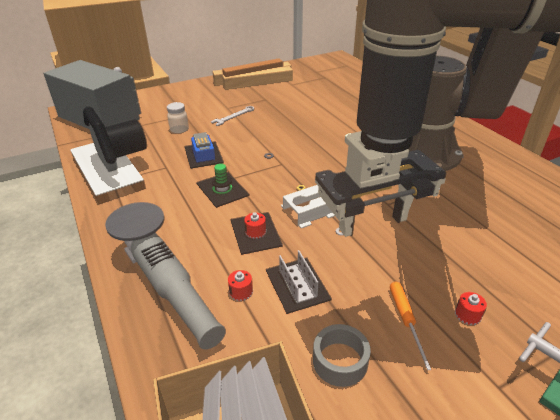

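All four are standing on their tiles. There's plenty of time, so I'll check the centring numerically with the top camera and then a wrist view.

```bash
python3 - <<'E'
from h import *
m=env.camera_model("top"); im=cv2.imread("pics/t10.png")[:,:,::-1]
hsv=cv2.cvtColor(im,cv2.COLOR_RGB2HSV).astype(int)
z=lambda u,v:((u+.5)/2.5-.5+150,(v+.5)/2.5-.5+120)
print("handle top",at(m,z(505,124),.078)); print("saw top r50",at(m,z(302,132),.046))
cs=[(642,116),(733,134),(724,177),(635,165)]
print("battery top40",np.mean([at(m,z(*c),.046) for c in [(646,112),(734,130),(725,179),(638,163)]],0))
print("handle tile pred px", proj(m,[.621,-.1003,.078]))
P([(620,-50,260,-180,-1,50),("w",4,-1)],cmd=([530,420,290],-186.5))
E
```

```text
handle top [ 0.62057791 -0.10015812  0.078     ]
saw top r50 [0.61733317 0.10818219 0.046     ]
battery top40 [ 0.60289973 -0.29895627  0.046     ]
handle tile pred px [351.751658   169.13792821]
sensed 35.95 [530.1 420.7 289.8] [-180.     0.   173.5] gap 87.6 | cmd [530. 420. 290.] -186.5
[[-14.3, -45.7, 3.0, 0, 0, -0.7, -1], [-13.7, -45.8, 3.0, 0, 0, -0.6, -1], [-13.2, -46.0, 3.0, 0, 0, -0.7, -1], [-12.7, -46.2, 3.0, 0, 0, -0.6, -1], [-12.2, -46.3, 3.0, 0, 0, -0.7, -1], [-11.6, -46.4, 3.0, 0, 0, -0.6, -1], [-11.1, -46.5, 3.0, 0, 0, -0.7, -1], [-10.5, -46.7, 3.0, 0, 0, -0.6, -1]]
[[-10.1, -46.8, 3.0, 0, 0, -0.7, -1], [-9.5, -46.9, 3.0, 0, 0, -0.6, -1], [0, 0, 0, 0, 0, 0, -1], [0, 0, 0, 0, 0, 0, -1], [0, 0, 0, 0, 0, 0, -1], [0, 0, 0, 0, 0, 0, -1]]
end [620. -50. 260.] -180.0 1.75 s
```

```bash
python3 - <<'E'
from h import *
s=env.sense(); print(s["time_s"],s["joint_vel"].round(2)); print(env.sign_off())
E
```

```text
35.95 [-0.05  0.03 -0.02 -0.01  0.07 -0.04]
the job is handed in; nothing more can be done
None
```

All four accessories are standing on their matching tiles, and I handed the job in at about 36 s of the 112 s allowed. No verdict is reported, so the figures below are my own last checks.

- **Hole saw:** I took the one nearest the base, at about (0.463, 0.293). In the final top view its centre was within about 1 mm of the red disc's measured centre.
- **Handle:** I slid it along the slot to the wide end and lifted it out. It stands within about 1 mm of the green ring's measured centre. Early in the slide the wrist force briefly reached about 10 N; raising the tool 0.7 mm cleared it.
- **Battery:** It is about 2 mm from the silhouette's measured centre. I turned it to match the silhouette's direction, and the two looked parallel in the wrist picture just before placing.
- **Channel:** It is about 3–4 mm from the silhouette's measured centre, and I turned it to match in the same way. My two estimates of this tile's centre differ by 1–3 mm along its length.

- **Coarse checks that disagreed:** The trained networks' points in the final pictures were off by up to about 11 mm, mostly in the scene view, and one even put a second "battery" on the hole saw. I relied on the edges and discs I measured myself.
- **Not done:** I planned a last close-up with the wrist camera but did not make it, so the final check rests on the top and scene pictures. In those, everything stood upright and the gripper was open and well clear of the placed parts.

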